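Fill the fish feeder and start it with its key

ROBOT

A 7-joint arm with a two-finger parallel gripper is mounted at the origin on a cart in front of the work surface, level with it; the furniture and walls round the work are solid. World frame = base frame: x ahead of the robot, y to its left, z up, the work surface at z = 0. Lengths are in m, angles in degrees, forces in N, time in s.
With the tool pointing down it reaches from about 0.425 to 0.875 m from the base axis. Payload 4.7 kg.
Tool frame: the origin (TCP) lies on the mounting face of the last link; the fingertips stand 182 mm ahead of it and the grasp point (between the pads) lies 164 mm ahead of it; z points along the fingers, y is the line along which they close (so a half turn about z gives the same grasp; the last joint's range is limited). The gripper opens to 87 mm and grips with 3 to 60 N. Pads are 19 mm wide; open, the fingers measure 117 mm over their backs; the gripper's body (75 mm by 190 mm) begins 51 mm behind the grasp point.
Start: joints at [-62.217, 18.392, -4.016, 83.108, 1.295, 78.541, -3.26], TCP at [0.295, 0.579, 0.405] pointing down, gripper open.
Joint ranges: [-163.93, 163.93], [-17.29, 119.83], [-79.2, 71.16], [3.27, 140.29], [-89.18, 269.18], [5.43, 117.66], [-154.24, 154.24]. Speed limits (degrees/s): [147.25, 147.25, 180, 180, 180, 180, 180].

INTERFACE

Orientations are given as [roll, pitch, yaw] about the fixed x, y, z axes, in that order (R = Rz(yaw) Ry(pitch) Rx(roll)).
In Python, from cell import env gives the robot as it stands.
- The arm moves only by the tool servo_tool, never from a script. Its argument "plan" is a list of rows, each an object with "xyz": the shift along the tool's x, y, z in cm, a list of three; "twist": the turn, a rotation vector about the tool's x, y, z in degrees, a list of three; "jaw": the closure, from 0 (fully open) to 1 (shut). In form: [{"xyz": [x, y, z], "twist": [wx, wy, wz], "jaw": jaw}, ...]. A call has 1 to 10 rows; each row is the pose to reach, as a shift and turn from the pose commanded when the call began, along the tool's axes at that moment; what a row does not reach only later rows make up. A row lasts 1/12 s, in which the tool goes at most 41.7 mm and 7.16 degrees, less where a joint would pass 70% of its speed; a pose out of reach is approached as far as the arm can. A call with a gripper value outside its range is refused whole. The fingers move at their own pace and stop on an object; "newtons" is the grip in N (left out, the last holds). Time passes only in rows, so rows that repeat a pose let the fingers close. It gives the time, the measured TCP pose, the force, the opening and the grip force at its end, in the units of the state.
- env.get_obs(): the state, without advancing time (a new reading comes with each control period).
- env.read_camera(name): name is "side" or "top" or "wrist"; returns a dict with "img" (420x560x3 uint8, red, green, blue), "camera_matrix" (3x3 intrinsics, pixels), "R" (3x3) and "t" (3): a world point X has camera coordinates R X + t. Camera axes: x right, y down, z forward; pixel columns grow to the right and rows downward; lengths in m; the calibration is good to about 2 mm. A picture is of the moment at which its call begins. There is no depth.
- env.sign_off(): hands the job in; it is judged then, once.
The state is a dict: "time_s": time; "qpos": joint angles; "joint_velocities": joint speeds; "effort": joint torques, N m; "tool_pos": TCP position; "tool_rot": TCP orientation; "force": force on the tool from outside, world axes, zero at the start; "wrist_torque": the same for the moment, N m; "grip_width": finger opening in m; "grasp_force": force on a finger pad.
Only numpy, scipy, OpenCV 4.12 (cv2) and the standard library are available. Lean on these libraries where they do the work, as an engineer would, in place of code of your own. Each camera call takes 0.05 s, during which the arm holds its last target. There are 200 camera calls.

TASK

Fill the fish feeder: pour the pellets from the metal scoop into its open hopper, put every stray pellet from the table in as well, and stand the empty scoop upright back on its rubber mat. When all the pellets are in, set the lid on the hopper so that it seats flat; then take the key from its wooden block, push it fully home in the key switch, turn it clockwise all the way to run and leave it there. Leave the dish, the counter and the stopper alone.

Things in the scene. Friction and masses are not known exactly. Their poses are not given: they have to be found in the camera images.
- feeder: Grey fish feeder, fixed. Origin on the table under the hopper's centre; x to its back (away from the robot), y to its left, z up. Hopper: open box 112 (x) x 134 (y) mm outside, rim 90 mm high, walls 5 mm, inside 102 x 124 mm, 70 mm deep. Control box: x -50..50, y 67..157 mm, 36 mm high, on the hopper's left side, the key switch on its top
- hopper_floor (a point): Centre of the hopper's inner floor, 20 mm above the table; axes as the feeder's
- switch (a joint): Angle of the key switch (rad): 0 off, 1.05 run (end stop); it turns clockwise seen from above, friction 0.04 N m, stays where left
- switch_mouth (a point): Centre of the key slot's mouth, on top of the dark upright switch cylinder (40 mm across, top 62 mm above the table), 112 mm to the left of the hopper's centre; axes as the feeder's. The slot is 16 x 7 mm, 20 mm deep, its long side along x when off
- key_bow (a point): Centre of the switch key's black bow (flat handle), loose, 30 g: 30 mm wide (x), 9 thick (y), 40 tall (z up); grip across y. Below: shoulder 22 x 12 x 6 mm, underside 26 mm below this point; blade 14 (x) x 5 (y), 18 long. Starts upright in a fixed wooden block 55 x 45 x 26 mm, shoulder on its top; lift straight up. Fully in the switch, shoulder on the cylinder's top, turning play is 0.15 rad
- key_tip (a point): Lower end of the key's blade, 44 mm below point key_bow along its z
- scoop_grip (a point): Bare metal feed scoop, loose, 160 g: point midway between its flat upright side walls, 45 mm above its underside. x to the pouring lip, y across the walls, z up. Walls 58 mm apart outside, x -35..36 mm, 64 mm high: grip across y. Back wall at x = -35; from x = 30 a chute rises at 30 degrees to the lip. Foot x -35..57. Pellets roll out at 35 to 75 degrees of lip-down tilt: tip slowly
- scoop_lip (a point): Middle of the scoop's pouring lip, 99 mm ahead of (x) and 2 mm below point scoop_grip
- mat_top (a point): Centre of the top of the flat black rubber mat, 160 (x) x 120 (y) x 3 mm, fixed on the table, on which the scoop stands at the start; z up
- pellet_1_c (a point): Centre of a brown feed pellet: loose upright cylinder 19 mm across, 18 mm tall, 12 g; at the start in the scoop; may be absent
- pellet_2_c (a point): Centre of a brown feed pellet: loose upright cylinder 19 mm across, 18 mm tall, 12 g; at the start in the scoop; may be absent
- pellet_3_c (a point): Centre of a brown feed pellet: loose upright cylinder 19 mm across, 18 mm tall, 12 g; at the start in the scoop; may be absent
- pellet_4_c (a point): Centre of a brown feed pellet: loose upright cylinder 19 mm across, 18 mm tall, 12 g; at the start in the scoop; may be absent
- pellet_5_c (a point): Centre of a brown feed pellet: loose upright cylinder 19 mm across, 18 mm tall, 12 g; at the start in the scoop; may be absent
- pellet_6_c (a point): Centre of a brown feed pellet: loose upright cylinder 19 mm across, 18 mm tall, 12 g; at the start in the scoop; may be absent
- pellet_7_c (a point): Centre of a brown feed pellet: loose upright cylinder 19 mm across, 18 mm tall, 12 g; a stray, at the start on the table in front of the feeder; may be absent
- pellet_8_c (a point): Centre of a brown feed pellet: loose upright cylinder 19 mm across, 18 mm tall, 12 g; a stray, at the start on the table in front of the feeder; may be absent
- pellet_9_c (a point): Centre of a brown feed pellet: loose upright cylinder 19 mm across, 18 mm tall, 12 g; a stray, at the start on the table in front of the feeder; may be absent
- petri_dish: Bystander: clear round dish 58 mm across, 12 mm high
- tally_counter: Bystander: grey hand counter 43 x 64 x 22 mm
- stopper: Bystander: brown rubber stopper 22 mm across, 20 mm high
- lid_knob (a point): Centre of the black bar knob (40 mm along x, 14 along y, 28 tall) on the hopper's loose grey lid, 150 g. Flange 116 (x) x 138 (y) x 5 mm, underside 19 mm below this point; under it a plug 92 x 114 mm, 7 deep, drops into the hopper's mouth with 5 mm spare all round (x along feeder x, either way round). Starts flat on the table, left of the feeder; seated, this point is 89 mm above hopper_floor
Things that resemble listed ones, but are neither listed nor needed, are in the scene too. Leave any pink look-alike of the part that bears key_bow alone.

How it is judged:
By the outcome, as a careful person would: the job done as asked, in the order asked, and still so for the second after the job is handed in, with the robot touching nothing.
Of pellet_1, pellet_2, pellet_3, pellet_4, pellet_5, pellet_6 only 3 to 6 are there at a start; the rules pass over those that are not, and their reading is None.
Of pellet_7, pellet_8, pellet_9 only 1 to 3 are there at a start; the rules pass over those that are not, and their reading is None.
At some moment in a run one of pellet_7, pellet_8, pellet_9, scoop may be knocked a few centimetres aside while the robot is not near it.
It also fails if it takes over 210 s, if anything falls off the work surface, if the arm or the gripper's body presses on something with over 40 N, if the wrist force passes 120 N, or if a joint passes its speed limit or range.

## Working session

There is one attempt and no reset: what is moved stays moved. The work goes in short steps, Python scripts to look and compute and a tool call to move; the robot and the scene stay as the last step left them, time stands still between calls to the robot, and variables do not carry over. Pictures are saved under pics/ and viewed, at most 14 in all, crops included, and the job is handed in when it is done.

Besides the shell and the picture viewer there is one more tool, called after "Call:" by a JSON object that holds its "fn" and its "kwargs". servo_tool: Moves the arm, as the interface text tells. Its arguments: {"type":"object","properties":{"plan":{"type":"array","items":{"type":"object","properties":{"xyz":{"type":"array","items":{"type":"number"}},"twist":{"type":"array","items":{"type":"number"}},"jaw":{"type":"number"}}}},"newtons":{"type":"number"}},"required":["plan"]}

```bash
mkdir -p pics; ls; cat > h.py <<'E'
import numpy as np, cv2
from cell import env
from scipy.spatial.transform import Rotation as Ro
def snap(cam,fn=None,crop=None,scale=1):
    c=env.read_camera(cam); im=c['img'][:,:,::-1].copy()
    np.savez('/tmp/%s.npz'%cam,img=im,K=c['camera_matrix'],R=c['R'],t=c['t'])
    if fn: save(cam,fn,crop,scale)
def ld(cam): return np.load('/tmp/%s.npz'%cam)
def save(cam,fn,crop=None,scale=1):
    im=ld(cam)['img']
    if crop: a,b,c,d=crop; im=im[b:d,a:c]
    cv2.imwrite('pics/'+fn,cv2.resize(im,None,fx=scale,fy=scale,interpolation=cv2.INTER_CUBIC))
def w(cam,u,v,z):
    d=ld(cam);ray=d['R'].T@np.linalg.solve(d['K'],[u,v,1]);o=-d['R'].T@d['t']
    return np.round(o+ray*(z-o[2])/ray[2],4)
def px(cam,X):
    d=ld(cam);p=d['K']@(d['R']@np.array(X)+d['t']);return np.round(p[:2]/p[2],1)
def st():
    o=env.get_obs(); return o
def pose():
    o=env.get_obs(); return np.array(o['tool_pos']),np.array(o['tool_rot'])
E
python3 - <<'E'
from h import *
for c in('top','side','wrist'):
    snap(c,c+'0.png',None,1.4)
    d=ld(c);print(c,d['K'][0,0],-d['R'].T@d['t'],d['R'][2])
print(env.get_obs())
E
```

```text
pics
top 528.8175837761639 [ 0.49067999 -0.04134382  1.54087895] [ 0.06034342  0.02315028 -0.99790918]
side 505.1369935945638 [-0.01693599  0.80465362  0.57167439] [ 0.53200331 -0.71523207 -0.45322794]
wrist 300.5212935855093 [0.22592179 0.61504327 0.38430949] [ 0.24876988 -0.12816223 -0.96004583]
{'time_s': 0.15, 'qpos': array([-62.21755378,  18.43055108,  -4.01436448,  83.15793044,
         1.29558762,  78.53931641,  -3.25930742]), 'joint_velocities': array([-0.01314227, -0.12536657, -0.04969781, -0.2392056 , -0.11236882,
       -0.14927714,  0.10711311]), 'effort': array([ 2.07937214e-04, -4.91798294e+01, -4.04536519e-01, -3.12874246e+01,
       -6.41146023e-02,  4.05285833e-02,  1.00093805e-04]), 'tool_pos': array([0.29481367, 0.57914165, 0.40390628]), 'tool_rot': array([-1.79917442e+02,  5.85443847e-03,  1.53026634e+02]), 'force': array([-0.44005442,  0.40517308,  0.24368992]), 'wrist_torque': array([ 0.03696534,  0.02169952, -0.01934103]), 'grasp_force': 0.0, 'grip_width': 0.08700149599836508}
```

View pics/top0.png

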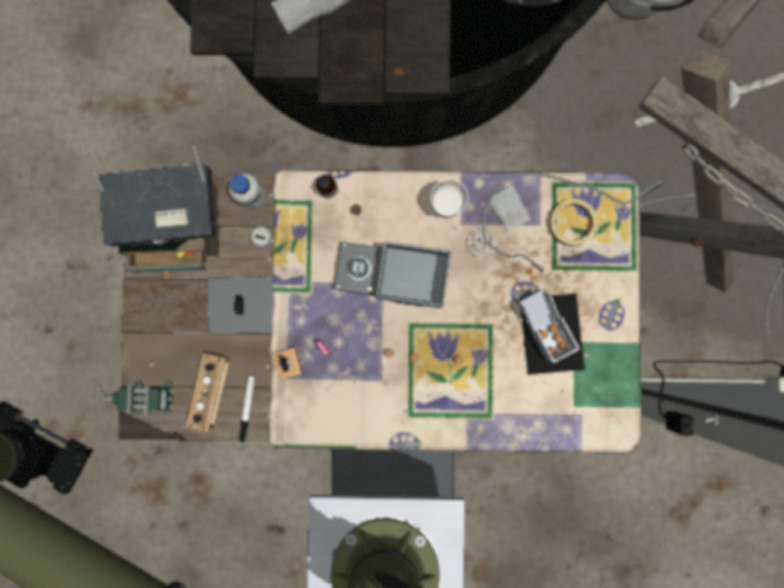

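View pics/side0.png

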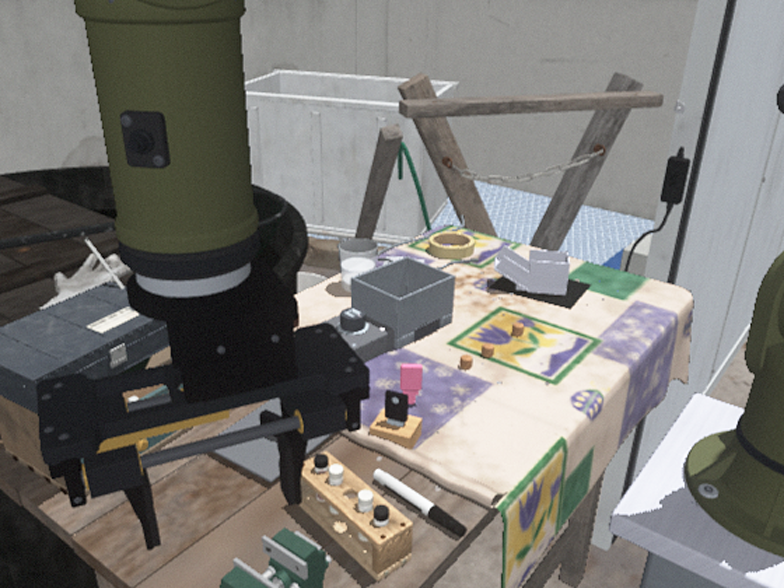

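The top view shows the feeder at display (395,272), the scoop on its black mat at (552,328), strays at about (388,352), (415,354) and (455,357), the key block at (287,362), a pink decoy at (321,347) and the lid at (238,305). I'll enlarge these.

```bash
python3 - <<'E'
from h import *
save('top','t1.png',(140,165,430,275),2.75)
a=ld('top')['img']
im1=cv2.resize(a[160:280,190:360],None,fx=4.7,fy=4.7,interpolation=cv2.INTER_CUBIC)
cv2.imwrite('pics/t1.png',im1)
for x,y in((190,160),):print(im1.shape)
im2=cv2.resize(a[195:275,360:430],None,fx=7,fy=7,interpolation=cv2.INTER_CUBIC)
cv2.imwrite('pics/t2.png',im2)
b=ld('side')['img']
cv2.imwrite('pics/s1.png',cv2.resize(b[160:320,250:430],None,fx=3.7,fy=3.7,interpolation=cv2.INTER_CUBIC))
E
```

```text
(564, 799, 3)
```

View pics/t1.png

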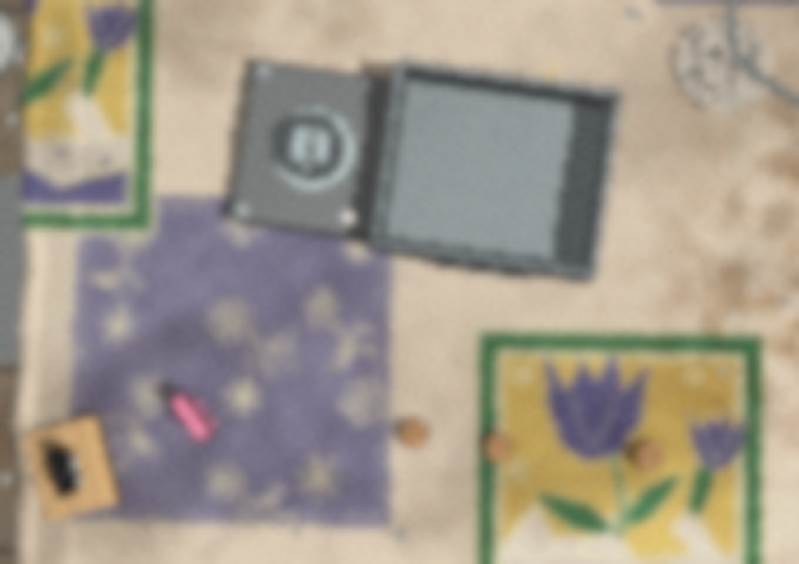

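View pics/t2.png

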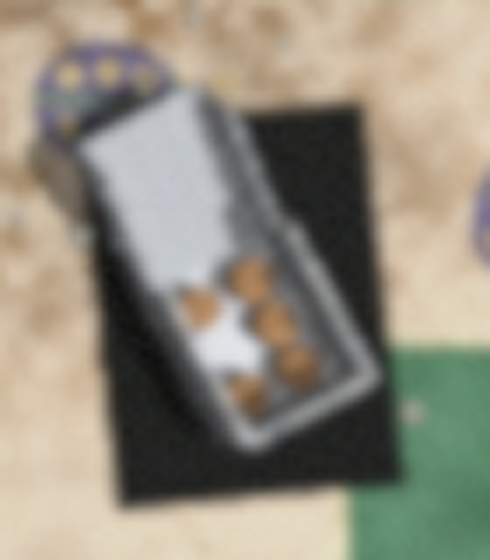

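View pics/s1.png

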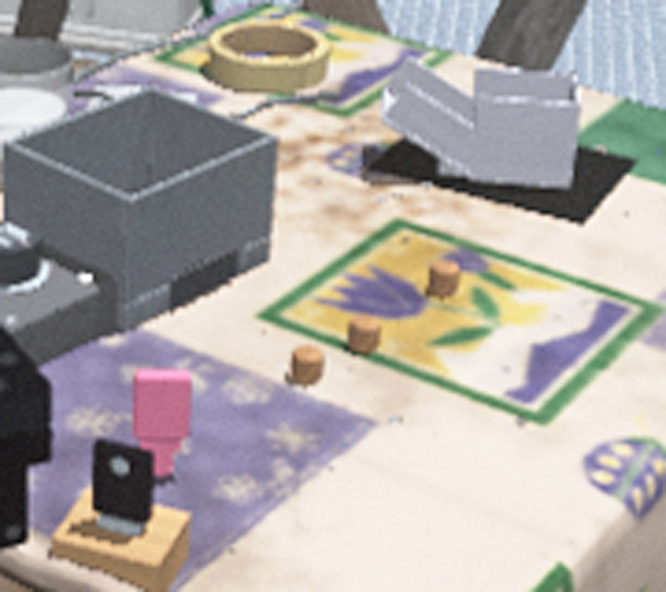

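```bash
python3 - <<'E'
from h import *
def T(o,s): return lambda x,y:(o[0]+(x+.5)/s-.5,o[1]+(y+.5)/s-.5)
a=T((190,160),4.7);b=T((360,195),7)
W=lambda p,z:w('top',*p,z)[:2]
P=lambda n,l,f,z:print(n,*[W(f(*q),z) for q in l])
r=np.array([W(a(*q),.09) for q in((395,58),(620,92),(593,280),(370,248))]);print('hop',r,r.mean(0))
print('edge lens',[np.linalg.norm(r[i]-r[(i+1)%4]) for i in range(4)],
 np.degrees(np.arctan2(*(r[0]+r[1]-r[2]-r[3])[::-1])), np.degrees(np.arctan2(*(r[0]+r[3]-r[1]-r[2])[::-1]))-90)
P('switch',[(308,147)],a,.062)
P('strays',[(413,431),(498,446),(646,454)],a,.018)
P('block',[(22,437),(100,415),(118,495),(42,522)],a,.026)
P('keytop',[(62,468)],a,.07)
P('scoop back',[(245,445),(380,375)],b,.067)
P('scoop chute tip',[(80,148),(195,92)],b,.046)
P('mat',[(358,105),(400,480),(120,503)],b,.003)
c=T((250,160),3.7)
for q,z in(((307,365),.009),((364,335),.009),((444,279),.009),((123,482),.052),((565,90),.067)): print('side',q,w('side',*c(*q),z)[:2])
save('top','lid.png',(140,190,200,245),9)
E
```

```text
hop [[ 0.6691  0.0084]
 [ 0.6502 -0.1237]
 [ 0.54   -0.1087]
 [ 0.5573  0.0217]] [ 0.60415  -0.050575]
edge lens [np.float64(0.1334451947430105), np.float64(0.11121618587238097), np.float64(0.13154257865801477), np.float64(0.11258832088631575)] -7.264738640162604 -7.851836092652775
switch [0.6186 0.0607]
strays [ 0.449  -0.0029] [ 0.4405 -0.0549] [ 0.4367 -0.145 ]
block [0.4427 0.2353] [0.4566 0.1878] [0.4082 0.1759] [0.3913 0.222 ]
keytop [0.4261 0.2031]
scoop back [ 0.4354 -0.3279] [ 0.4636 -0.381 ]
scoop chute tip [ 0.5529 -0.2661] [ 0.5759 -0.3122]
mat [ 0.5737 -0.3871] [ 0.4195 -0.4038] [ 0.4086 -0.2891]
side (307, 365) [ 0.4441 -0.0021]
side (364, 335) [ 0.4359 -0.0525]
side (444, 279) [ 0.4321 -0.1445]
side (123, 482) [0.4204 0.2068]
side (565, 90) [ 0.4517 -0.3439]
```

View pics/lid.png

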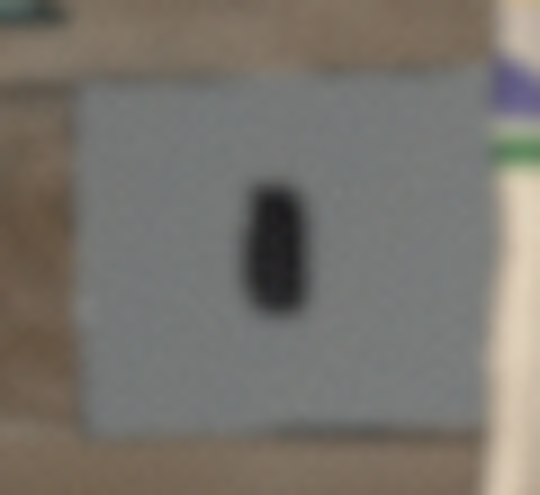

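Checks pass: the hopper measures 133 x 112 mm, the switch is 112 mm from its centre, and the scoop is 132 mm long (134 expected). The key candidates are the black bow in the wooden block at t1 (62,468) and the pink decoy at (190,415), so I choose the black one. Next I move over to the scoop.

```bash
cat >> h.py <<'E'
def Rt(yaw,tilt=0): # tool down at yaw, then turned about tool y by -tilt (tool x goes down)
    return Ro.from_euler('xyz',[180,0,yaw],degrees=True)*Ro.from_rotvec([0,-tilt,0],degrees=True)
def tcp(G,R): return np.array(G)-R.apply([0,0,.164])
def path(*wps):
    p,r=pose();R=Ro.from_euler('xyz',r,degrees=True)
    for G,Rn in wps:
        P=tcp(G,Rn);d=R.inv().apply(P-p)*100;v=(R.inv()*Rn).as_rotvec(degrees=True)
        print('xyz',np.round(d,2),'twist',np.round(v,2),'rows',round(max(np.linalg.norm(d)/4.17,np.linalg.norm(v)/7.16),1))
        p,R=P,Rn
E
python3 - <<'E'
from h import *
path(((.58,.1,.24),Rt(100)),((.48,-.337,.2),Rt(29.6)),((.48,-.337,.048),Rt(29.6)))
E
```

```text
xyz [-4.715e+01 -2.977e+01  4.000e-02] twist [-7.000e-02  4.000e-02  5.303e+01] rows 13.4
xyz [-41.3  -17.44   4.  ] twist [-0.  -0.  70.4] rows 10.8
xyz [ 0.  -0.  15.2] twist [0. 0. 0.] rows 3.6
```

Call:
{"fn": "servo_tool", "kwargs": {"plan": [{"xyz": [-3.6,-2.2,0],"twist": [0,0,4],"jaw": 0},{"xyz": [-7.2,-4.5,0],"twist": [0,0,8],"jaw": 0},{"xyz": [-10.7,-6.8,0],"twist": [0,0,12],"jaw": 0},{"xyz": [-14.3,-9,0],"twist": [0,0,16],"jaw": 0},{"xyz": [-17.9,-11.3,0],"twist": [0,0,20],"jaw": 0},{"xyz": [-21.5,-13.5,0],"twist": [0,0,24],"jaw": 0},{"xyz": [-25,-15.8,0],"twist": [0,0,28],"jaw": 0},{"xyz": [-28.6,-18,0],"twist": [0,0,32],"jaw": 0},{"xyz": [-32.2,-20.3,0],"twist": [0,0,36],"jaw": 0},{"xyz": [-35.7,-22.5,0],"twist": [0,0,40],"jaw": 0}]}}

```text
time_s: 0.98
tool_pos: [0.5087, 0.2194, 0.4048]
tool_rot: [180.0, -0.0, 112.8]
force: [1.1, 1.6, -0.1]
grip_width: 0.0871
grasp_force: 0.0
```

```bash
python3 - <<'E'
from h import *
print(pose(),st()['qpos'],st()['time_s'])
path(((.58,-.1,.22),Rt(70)),((.48,-.337,.2),Rt(29.6)),((.48,-.337,.048),Rt(29.6)))
E
```

```text
(array([0.50872165, 0.21940051, 0.40475577]), array([ 1.79992780e+02, -1.27108738e-02,  1.12835504e+02])) [-39.43782089   6.56813186  14.52232006  97.54896064  -1.70610653
  76.08924132  -1.76126405] 0.9833
xyz [-32.2   -5.83   2.07] twist [ 0.000e+00 -1.000e-02  4.284e+01] rows 7.9
xyz [-25.69  -1.29   2.  ] twist [-0.  -0.  40.4] rows 6.2
xyz [ 0.  -0.  15.2] twist [0. 0. 0.] rows 3.6
```

Call:
{"fn": "servo_tool", "kwargs": {"plan": [{"xyz": [-8,-1.5,0.5],"twist": [0,0,10.5],"jaw": 0},{"xyz": [-16,-3,1],"twist": [0,0,21],"jaw": 0},{"xyz": [-24,-4.5,1.5],"twist": [0,0,32],"jaw": 0},{"xyz": [-32.2,-5.8,2],"twist": [0,0,43],"jaw": 0},{"xyz": [-32.2,-5.8,2],"twist": [0,0,43],"jaw": 0},{"xyz": [-32.2,-5.8,2],"twist": [0,0,43],"jaw": 0},{"xyz": [-32.2,-5.8,2],"twist": [0,0,43],"jaw": 0},{"xyz": [-32.2,-5.8,2],"twist": [0,0,43],"jaw": 0},{"xyz": [-32.2,-5.8,2],"twist": [0,0,43],"jaw": 0},{"xyz": [-32.2,-5.8,2],"twist": [0,0,43],"jaw": 0}]}}

```text
time_s: 1.82
tool_pos: [0.5804, -0.1007, 0.3843]
tool_rot: [-180.0, 0.1, 69.7]
force: [-0.4, 1.0, -0.5]
grip_width: 0.087
grasp_force: 0.0
```

Call:
{"fn": "servo_tool", "kwargs": {"plan": [{"xyz": [-25.7,-1.3,2],"twist": [0,0,40],"jaw": 0},{"xyz": [-25.7,-1.3,2],"twist": [0,0,40],"jaw": 0},{"xyz": [-25.7,-1.3,2],"twist": [0,0,40],"jaw": 0},{"xyz": [-25.7,-1.3,2],"twist": [0,0,40],"jaw": 0},{"xyz": [-25.7,-1.3,2],"twist": [0,0,40],"jaw": 0},{"xyz": [-25.7,-1.3,2],"twist": [0,0,40],"jaw": 0},{"xyz": [-25.7,-1.3,2],"twist": [0,0,40],"jaw": 0},{"xyz": [-25.7,-1.3,2],"twist": [0,0,40],"jaw": 0}]}}

```text
time_s: 2.48
tool_pos: [0.4787, -0.3371, 0.3646]
tool_rot: [180.0, 0.1, 29.7]
force: [-0.3, -0.4, 0.1]
grip_width: 0.0872
grasp_force: 0.0
```

```bash
python3 - <<'E'
from h import *
print(pose(),st()['qpos'],st()['time_s'])
path(((.48,-.337,.048),Rt(29.6)))
snap('wrist','w1.png')
print(px('wrist',(.48,-.337,.067)),px('wrist',(.566,-.288,.046)),px('wrist',(.4495,-.3545,.067)))
E
```

```text
(array([ 0.47874337, -0.33711034,  0.36458527]), array([1.79997703e+02, 6.13812771e-02, 2.97402026e+01])) [ -5.28097821  14.52041636  44.40781698  97.16574213 -10.53108905
  72.65202285 -18.88586115] 2.4833
xyz [ 0.13  0.05 15.26] twist [0.   0.06 0.14] rows 3.7
[280.1 203.9] [280.2  95.6] [280.1 238. ]
```

View pics/w1.png

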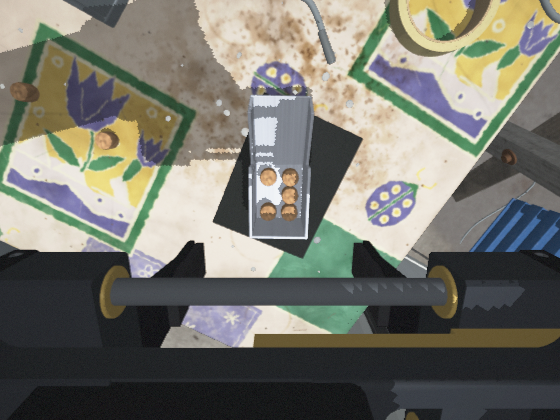

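The wrist view shows five pellets in the scoop, centred at column 279 with the back wall at row 238, as predicted. Next I descend and grip.

Call:
{"fn": "servo_tool", "kwargs": {"plan": [{"xyz": [0.1,0,4],"twist": [0,0,0],"jaw": 0},{"xyz": [0.1,0,8],"twist": [0,0,0],"jaw": 0},{"xyz": [0.1,0,11],"twist": [0,0,0],"jaw": 0},{"xyz": [0.1,0,13.5],"twist": [0,0,0],"jaw": 0},{"xyz": [0.1,0,15.2],"twist": [0,0,0],"jaw": 0},{"xyz": [0.1,0,15.2],"twist": [0,0,0],"jaw": 0},{"xyz": [0.1,0,15.2],"twist": [0,0,0],"jaw": 0}], "newtons": 35}}

```text
time_s: 3.12
tool_pos: [0.4829, -0.3317, 0.212]
tool_rot: [-179.9, 0.0, 30.3]
force: [0.1, 0.4, 0.2]
grip_width: 0.0871
grasp_force: 0.0
```

Call:
{"fn": "servo_tool", "kwargs": {"plan": [{"xyz": [0,0,0],"twist": [0,0,0],"jaw": 1},{"xyz": [0,0,0],"twist": [0,0,0],"jaw": 1},{"xyz": [0,0,0],"twist": [0,0,0],"jaw": 1},{"xyz": [0,0,0],"twist": [0,0,0],"jaw": 1},{"xyz": [0,0,0],"twist": [0,0,0],"jaw": 1},{"xyz": [0,0,0],"twist": [0,0,0],"jaw": 1},{"xyz": [0,0,0],"twist": [0,0,0],"jaw": 1},{"xyz": [0,0,0],"twist": [0,0,0],"jaw": 1}]}}

```text
time_s: 3.78
tool_pos: [0.482, -0.3346, 0.2135]
tool_rot: [179.9, -0.1, 30.0]
force: [0.4, 0.1, 4.9]
grip_width: 0.0578
grasp_force: 34.8
```

Call:
{"fn": "servo_tool", "kwargs": {"plan": [{"xyz": [0,0,-1],"twist": [0,0,0],"jaw": 1},{"xyz": [0,0,-3],"twist": [0,0,0],"jaw": 1},{"xyz": [0,0,-6],"twist": [0,0,0],"jaw": 1},{"xyz": [0,0,-9],"twist": [0,0,0],"jaw": 1},{"xyz": [0,0,-12],"twist": [0,0,0],"jaw": 1},{"xyz": [0,0,-15],"twist": [0,0,0],"jaw": 1},{"xyz": [0,0,-18],"twist": [0,0,0],"jaw": 1},{"xyz": [0,0,-18],"twist": [0,0,0],"jaw": 1}]}}

```text
time_s: 4.45
tool_pos: [0.4822, -0.3356, 0.3989]
tool_rot: [179.6, -0.3, 30.0]
force: [0.8, -0.6, -1.9]
grip_width: 0.0584
grasp_force: 34.8
```

```bash
python3 - <<'E'
from h import *
print(pose(),st()['qpos'],st()['time_s'])
a=np.radians(172.5);f=np.array([np.cos(a),np.sin(a),0])
H=np.array([.604,-.0506,0]);L=H-.02*f+[0,0,.135]
def P(t,L=L):
    c,s=np.cos(np.radians(t)),np.sin(np.radians(t))
    return (L-f*(.099*c-.002*s)-[0,0,1]*(-.099*s-.002*c),Rt(172.5,t))
for t in(0,30,45,60,75): print(t,np.round(P(t)[0],3),np.round(tcp(*P(t)),3))
path(((.60,-.27,.225),Rt(70)),((.71,-.16,.225),Rt(120)),((.7212,-.066,.20),Rt(172.5)))
E
```

```text
(array([ 0.48216057, -0.33556513,  0.39894171]), array([179.59306975,  -0.3039468 ,  29.99419518])) [ -6.20335446  13.09214445  44.97908047  94.52817532  -9.63873237
  75.82682856 -19.68457966] 4.45Traceback (most recent call last):
  File "<stdin>", line 8, in <module>
  File "<stdin>", line 7, in P
TypeError: can't multiply sequence by non-int of type 'numpy.float64'
```

```bash
cat >> h.py <<'E'
FY=172.5;_a=np.radians(FY);F=np.array([np.cos(_a),np.sin(_a),0]);H=np.array([.604,-.0506,0]);Z=np.array([0,0,1.])
def P(t,L):
    c,s=np.cos(np.radians(t)),np.sin(np.radians(t))
    return (L-F*(.099*c-.002*s)-Z*(-.099*s-.002*c),Rt(FY,t))
E
python3 - <<'E'
from h import *
L=H-.02*F+Z*.135
for t in(0,30,45,60,75): print(t,np.round(P(t,L)[0],3),np.round(tcp(*P(t,L)),3))
path(((.60,-.27,.225),Rt(70)),((.71,-.16,.225),Rt(120)),P(0,L+Z*.03))
E
```

```text
0 [ 0.722 -0.066  0.137] [ 0.722 -0.066  0.301]
30 [ 0.708 -0.064  0.186] [ 0.627 -0.054  0.328]
45 [ 0.692 -0.062  0.206] [ 0.577 -0.047  0.322]
60 [ 0.671 -0.059  0.222] [ 0.53  -0.041  0.304]
75 [ 0.647 -0.056  0.231] [ 0.49  -0.036  0.274]
xyz [13.48  0.2   1.07] twist [  0.5   -0.15 -40.01] rows 5.6
xyz [14.1   6.57  0.  ] twist [  0.   0. -50.] rows 7.0
xyz [7.53 5.73 5.8 ] twist [ -0.    0.  -52.5] rows 7.3
```

Call:
{"fn": "servo_tool", "kwargs": {"plan": [{"xyz": [1,0,0],"twist": [0,0,-3],"jaw": 1},{"xyz": [2.5,0,0],"twist": [0,0,-7],"jaw": 1},{"xyz": [4.5,0,0],"twist": [0,0,-12],"jaw": 1},{"xyz": [6.5,0,0],"twist": [0,0,-18],"jaw": 1},{"xyz": [8.5,0,0.5],"twist": [0,0,-24],"jaw": 1},{"xyz": [10.5,0,1],"twist": [0,0,-30],"jaw": 1},{"xyz": [12.2,0,1],"twist": [0,0,-35],"jaw": 1},{"xyz": [13.2,0.2,1],"twist": [0,0,-38.5],"jaw": 1},{"xyz": [13.5,0.2,1],"twist": [0,0,-40],"jaw": 1},{"xyz": [13.5,0.2,1],"twist": [0,0,-40],"jaw": 1}]}}

```text
time_s: 5.28
tool_pos: [0.5997, -0.2676, 0.3815]
tool_rot: [-179.9, 0.0, 70.1]
force: [-0.6, -1.2, -2.8]
grip_width: 0.0578
grasp_force: 34.8
```

Call:
{"fn": "servo_tool", "kwargs": {"plan": [{"xyz": [1,0.4,0],"twist": [0,0,-3],"jaw": 1},{"xyz": [2.5,1,0],"twist": [0,0,-8],"jaw": 1},{"xyz": [4.5,2,0],"twist": [0,0,-14],"jaw": 1},{"xyz": [6.5,3,0],"twist": [0,0,-21],"jaw": 1},{"xyz": [8.5,4,0],"twist": [0,0,-28],"jaw": 1},{"xyz": [10.5,5,0],"twist": [0,0,-35],"jaw": 1},{"xyz": [12.5,6,0],"twist": [0,0,-42],"jaw": 1},{"xyz": [13.6,6.4,0],"twist": [0,0,-47],"jaw": 1},{"xyz": [14.1,6.6,0],"twist": [0,0,-50],"jaw": 1},{"xyz": [14.1,6.6,0],"twist": [0,0,-50],"jaw": 1}]}}

```text
time_s: 6.12
tool_pos: [0.7098, -0.1575, 0.382]
tool_rot: [-180.0, -0.1, 120.1]
force: [-0.3, -0.1, -2.9]
grip_width: 0.0582
grasp_force: 34.8
```

```bash
python3 - <<'E'
from h import *
print(pose(),st()['qpos'],st()['time_s'],st()['grip_width'])
L=H-.02*F+Z*.135
path(P(0,L+Z*.03),P(20,L))
E
```

```text
(array([ 0.70982049, -0.15745362,  0.38204313]), array([-1.79951824e+02, -6.47815043e-02,  1.20093276e+02])) [ -4.92976939  29.53116319  23.10431538  72.78249184 -11.33864048
  79.97252736  47.54396092] 6.1167 0.05816495077525326
xyz [7.29 5.64 5.11] twist [-2.000e-02 -8.000e-02 -5.241e+01] rows 7.3
xyz [ 6.27 -0.    0.62] twist [  0. -20.   0.] rows 2.8
```

Call:
{"fn": "servo_tool", "kwargs": {"plan": [{"xyz": [0.5,0.4,0.3],"twist": [0,0,-3],"jaw": 1},{"xyz": [1.2,1,0.8],"twist": [0,0,-8],"jaw": 1},{"xyz": [2.2,1.7,1.5],"twist": [0,0,-14],"jaw": 1},{"xyz": [3.2,2.5,2.2],"twist": [0,0,-21],"jaw": 1},{"xyz": [4.2,3.2,3],"twist": [0,0,-28],"jaw": 1},{"xyz": [5.2,4,3.7],"twist": [0,0,-35],"jaw": 1},{"xyz": [6.2,4.8,4.3],"twist": [0,0,-42],"jaw": 1},{"xyz": [7,5.4,4.8],"twist": [0,0,-48.5],"jaw": 1},{"xyz": [7.3,5.6,5.1],"twist": [0,0,-52.4],"jaw": 1},{"xyz": [7.3,5.6,5.1],"twist": [0,0,-52.4],"jaw": 1}]}}

```text
time_s: 6.95
tool_pos: [0.7207, -0.0672, 0.3306]
tool_rot: [-180.0, -0.2, 172.4]
force: [-0.5, -0.1, -3.4]
grip_width: 0.0575
grasp_force: 34.8
```

```bash
cat >> h.py <<'E'
def cum(*wps):
    p,r=pose();R=Ro.from_euler('xyz',r,degrees=True)
    for G,Rn in wps:
        d=R.inv().apply(tcp(G,Rn)-p)*100;v=(R.inv()*Rn).as_rotvec(degrees=True);print(np.round(d,1),np.round(v,1))
E
python3 - <<'E'
from h import *
print(pose(),st()['qpos'],st()['time_s'],st()['grip_width'])
L=H-.02*F+Z*.135
cum(*[P(t,L+Z*max(0,.03*(1-t/20))) for t in(4,8,12,16,20,24,28,32,36,40,48,56,64,72,78)])
snap('side');p=px('side',H+Z*.13);print(p)
u,v=p.astype(int);save('side','s2.png',(max(u-110,0),v-120,u+110,v+80),3)
E
```

```text
(array([ 0.72070977, -0.06719557,  0.33058618]), array([-1.79986374e+02, -1.50712672e-01,  1.72382588e+02])) [-5.11624943 29.72556886 12.13251161 76.72547104 -6.20500838 74.34269344
 89.53752548] 6.95 0.05750720845449956
[ 1.1  0.1 -0.1] [-0.  -4.2 -0.1]
[ 2.3  0.1 -0.1] [-0.  -8.2 -0.1]
[3.6 0.1 0.1] [ -0.  -12.2  -0.1]
[4.8 0.1 0.3] [ -0.  -16.2  -0.1]
[6.2 0.1 0.6] [ -0.  -20.2  -0.1]
[7.5 0.1 0.4] [ -0.  -24.2  -0.1]
[8.8 0.1 0.3] [ -0.  -28.2  -0.1]
[10.2  0.1  0.3] [ -0.  -32.2  -0.1]
[11.5  0.1  0.3] [ -0.  -36.2  -0.1]
[12.9  0.1  0.5] [ -0.1 -40.2  -0.1]
[15.5  0.1  1.1] [ -0.1 -48.2  -0.1]
[18.   0.1  2.1] [ -0.1 -56.2  -0.1]
[20.4  0.1  3.4] [ -0.1 -64.2  -0.1]
[22.5  0.1  5.1] [ -0.1 -72.2  -0.1]
[23.9  0.1  6.5] [ -0.1 -78.2  -0.1]
[287.5 180.4]
```

View pics/s2.png

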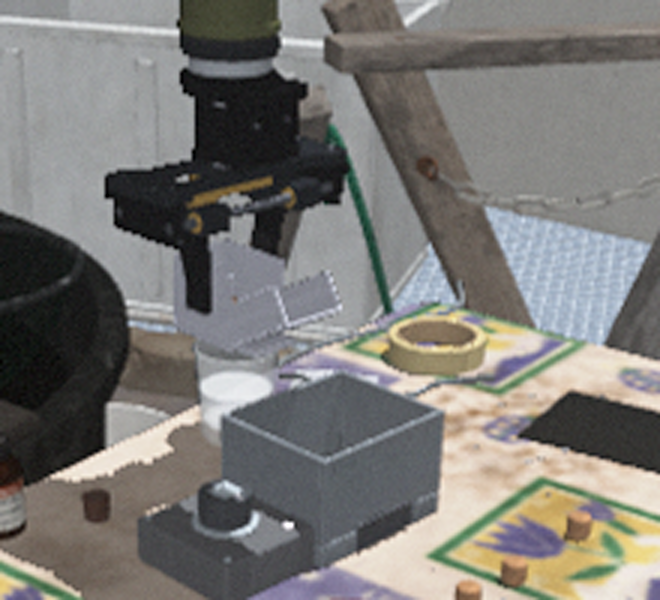

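The scoop is over the hopper with its lip at crop (335,285). The strays are visible at (578,525), (513,572) and (468,592). I'll tilt in stages.

Call:
{"fn": "servo_tool", "kwargs": {"plan": [{"xyz": [1.1,0.1,-0.1],"twist": [0,-4,0],"jaw": 1},{"xyz": [2.3,0.1,-0.1],"twist": [0,-8,0],"jaw": 1},{"xyz": [3.6,0.1,0.1],"twist": [0,-12,0],"jaw": 1},{"xyz": [4.8,0.1,0.3],"twist": [0,-16,0],"jaw": 1},{"xyz": [6.2,0.1,0.6],"twist": [0,-20,0],"jaw": 1},{"xyz": [6.8,0.1,0.5],"twist": [0,-22,0],"jaw": 1},{"xyz": [7.5,0.1,0.4],"twist": [0,-24,0],"jaw": 1},{"xyz": [8.1,0.1,0.4],"twist": [0,-26,0],"jaw": 1},{"xyz": [8.8,0.1,0.3],"twist": [0,-28,0],"jaw": 1},{"xyz": [9.5,0.1,0.3],"twist": [0,-30,0],"jaw": 1}]}}

```text
time_s: 7.83
tool_pos: [0.6265, -0.056, 0.3293]
tool_rot: [179.9, 30.1, 172.0]
force: [-0.1, 0.8, -1.8]
grip_width: 0.0577
grasp_force: 34.8
```

```bash
python3 - <<'E'
from h import *
print(pose(),st()['qpos'],st()['time_s'],st()['grip_width'])
L=H-.02*F+Z*.13
cum(*[P(t,L) for t in(32,34,36,38,40,42,44,46,48,50)])
E
```

```text
(array([ 0.62647963, -0.05603893,  0.3292681 ]), array([179.91347309,  30.06609285, 171.99948684])) [-10.25830713   8.72876939  13.13521249 107.09960778   1.48278467
  34.4669365   83.22595104] 7.8333 0.05768528347595456
[0.9 0.2 0.2] [-0.2 -1.9 -0.4]
[ 1.5  0.2 -0.1] [-0.2 -3.9 -0.4]
[ 2.1  0.2 -0.4] [-0.2 -5.9 -0.4]
[ 2.7  0.2 -0.7] [-0.2 -7.9 -0.4]
[ 3.4  0.2 -1. ] [-0.2 -9.9 -0.4]
[ 4.   0.2 -1.2] [ -0.2 -11.9  -0.4]
[ 4.6  0.2 -1.4] [ -0.2 -13.9  -0.4]
[ 5.3  0.2 -1.6] [ -0.2 -15.9  -0.4]
[ 5.9  0.2 -1.7] [ -0.2 -17.9  -0.4]
[ 6.6  0.2 -1.9] [ -0.2 -19.9  -0.4]
```

```bash
cat > fk.py <<'E'
import numpy as np
from scipy.optimize import least_squares
from scipy.spatial.transform import Rotation as Ro
D=[([-62.217,18.43,-4.014,83.158,1.296,78.539,-3.259],[.29481,.57914,.4039],[-179.917,.006,153.027]),
([-39.438,6.568,14.522,97.549,-1.706,76.089,-1.761],[.50872,.2194,.40476],[179.993,-.0127,112.836]),
([-5.281,14.52,44.408,97.166,-10.531,72.652,-18.886],[.47874,-.33711,.36459],[179.998,.061,29.74]),
([-6.203,13.092,44.979,94.528,-9.639,75.827,-19.685],[.48216,-.33557,.39894],[179.593,-.304,29.994]),
([-4.93,29.531,23.104,72.783,-11.339,79.973,47.544],[.70982,-.15745,.38204],[-179.952,-.065,120.093]),
([-5.116,29.726,12.133,76.725,-6.205,74.343,89.538],[.72071,-.0672,.33059],[-179.986,-.151,172.383]),
([-10.258,8.729,13.135,107.1,1.483,34.467,83.226],[.62648,-.05604,.32927],[179.913,30.066,172.0])]
def fk(q,L,s):
    q=np.radians(q)*s
    R=Ro.from_euler('z',q[0])*Ro.from_euler('y',q[1]);p=np.array([0,0,L[0]])+R.apply([L[4],0,L[1]])
    R=R*Ro.from_euler('z',q[2])*Ro.from_euler('y',q[3]);p=p+R.apply([L[5],0,L[2]])
    R=R*Ro.from_euler('z',q[4])*Ro.from_euler('y',q[5])*Ro.from_euler('z',q[6]);p=p+R.apply([L[6],0,L[3]])
    return p,R
if __name__=='__main__':
    import itertools;best=[]
    for s in itertools.product([1,-1],repeat=4):
        S=np.array([s[0],1,s[1],1,s[2],1,s[3]])
        f=lambda L:np.concatenate([fk(q,L,S)[0]-p for q,p,_ in D])
        r=least_squares(f,[.3,.35,.4,.1,0,0,0]);best.append((r.cost,tuple(S),np.round(r.x,3)))
    best.sort(key=lambda b:b[0])
    for b in best[:3]:print(b)
    S=np.array(best[0][1])
    R0=[fk(q,best[0][2],S)[1].inv()*Ro.from_euler('xyz',e,degrees=True) for q,p,e in D]
    print([np.round(x.as_rotvec(degrees=True),1) for x in R0])
E
python3 fk.py
```

```text
(np.float64(0.000722013457803698), (np.int64(-1), np.int64(1), np.int64(-1), np.int64(1), np.int64(-1), np.int64(1), np.int64(1)), array([ 0.275,  0.494,  0.537,  0.23 , -0.041,  0.014, -0.016]))
(np.float64(0.000803584053043957), (np.int64(-1), np.int64(1), np.int64(-1), np.int64(1), np.int64(-1), np.int64(1), np.int64(-1)), array([ 0.335,  0.45 ,  0.561,  0.2  , -0.02 ,  0.05 ,  0.011]))
(np.float64(0.0009947561229969228), (np.int64(-1), np.int64(1), np.int64(-1), np.int64(1), np.int64(1), np.int64(1), np.int64(1)), array([-0.049,  0.531,  0.459,  0.154, -0.027, -0.189, -0.022]))
[array([ 0. ,  0. , 96.5]), array([ 0. ,  0. , 93.5]), array([ -0. ,   0. , 127.8]), array([  0. ,  -0. , 129.4]), array([-0. , -0. , -5.1]), array([  0. ,   0. , -89.1]), array([ -0. ,   0. , -76.5])]
```

```bash
cat > fk2.py <<'E'
from fk import *
S=np.array([-1,1,-1,1,-1,1,-1])
def fk2(q,L):
    q=np.radians(q)*S;e=Ro.from_euler
    R=e('z',q[0])*e('y',q[1])*e('z',q[2]);p=np.array([0,0,L[0]])+R.apply([L[4],L[7],L[1]])
    R=R*e('y',q[3])*e('z',q[4]);p=p+R.apply([L[5],L[8],L[2]])
    R=R*e('y',q[5]);p=p+R.apply([L[6],L[9],L[3]])
    return p,R*e('z',q[6])*e('z',90,degrees=True)
f=lambda L:np.concatenate([np.r_[(fk2(q,L)[0]-p)*1,] for q,p,_ in D]+[1e-3*np.array(L[4:])])
r=least_squares(f,[.3,.35,.4,.1,0,0,0,0,0,0]);L=r.x
if __name__=='__main__':
    print(r.cost,np.round(L,3));print([np.round((fk2(q,L)[0]-p)*1e3,1) for q,p,_ in D],[np.round((fk2(q,L)[1].inv()*Ro.from_euler('xyz',e,degrees=True)).as_rotvec(degrees=True),1) for q,p,e in D])
E
python3 fk2.py
```

```text
6.432887890223911e-05 [ 0.227  0.465  0.508  0.177  0.005 -0.015 -0.003 -0.024 -0.    -0.   ]
[array([ 0.7,  6. , -1.9]), array([ 1.6,  2. , -0.3]), array([-5. , -0. ,  1.4]), array([-6. ,  0.6,  1.3]), array([-1.7,  0.6,  0.5]), array([ 2.2,  0.8, -0.7]), array([ 0.5,  2.7, -0.2])] [array([ 0.,  0., -0.]), array([0., 0., 0.]), array([ 0.,  0., -0.]), array([-0., -0., -0.]), array([-0., -0.,  0.]), array([ 0.,  0., -0.]), array([-0., -0., -0.])]
```

```bash
cat > ik.py <<'E'
from fk2 import fk2,L as LL
from h import *
from scipy.optimize import least_squares
lo=np.array([-163.93,-17.29,-79.2,3.27,-89.18,5.43,-154.24]);hi=np.array([163.93,119.83,71.16,140.29,269.18,117.66,154.24])
def ik(p,R,q0):
    f=lambda q:np.r_[(fk2(q,LL)[0]-p)*100,(fk2(q,LL)[1].inv()*R).as_rotvec()*20,(q-q0)*.002]
    r=least_squares(f,np.clip(q0,lo+.1,hi-.1),bounds=(lo,hi));return r.x,np.linalg.norm(f(r.x)[:6])
E
python3 - <<'E'
from ik import *
q0=np.array(env.get_obs()['qpos'])
for z in(.13,.17):
  q=q0
  for t in(40,50,60,68,75,80):
    G,R=P(t,H-.02*F+Z*z);q,e=ik(tcp(G,R),R,q);print(z,t,np.round(q),round(e,3))
E
```

```text
0.13 40 [-12.   3.  14. 116.   9.  21.  77.] 0.001
0.13 50 [ -9.  -1.  11. 125.  34.   8.  52.] 0.004
0.13 60 [-37.  -5.  38. 130. 125.  10. -37.] 0.015
0.13 68 [-45.  -7.  44. 135. 151.  21. -61.] 0.002
0.13 75 [-47.  -5.  45. 139. 161.  32. -73.] 0.001
0.13 80 [-37.  -1.  36. 140. 166.  39. -80.] 1.177
0.17 40 [-11.   1.  13. 114.   9.  26.  78.] 0.0
0.17 50 [ -8.  -4.   9. 122.  24.  13.  63.] 0.002
0.17 60 [-14.  -8.  16. 128.  96.   7.  -8.] 0.015
0.17 68 [-34. -11.  32. 133. 138.  17. -48.] 0.004
0.17 75 [-39. -11.  36. 138. 153.  27. -62.] 0.001
0.17 80 [-18.  -8.  16. 140. 163.  34. -75.] 0.213
```

```bash
cat > srch.py <<'E'
from ik import *
import h
q0=np.array(env.get_obs()['qpos'])
def setF(y):
    h.FY=y;a=np.radians(y);h.F=np.array([np.cos(a),np.sin(a),0])
for FYn in(150,120,100,80,60,210,240,270):
    q=q0;out=[];m=9e9
    for y in np.linspace(172.5,FYn,6):
        setF(y);G,R=h.P(30,H-.02*h.F+Z*.15);q,e=ik(tcp(G,R),R,q)
    worst=e
    qq=q;prev=q
    step=0
    for t in(40,50,60,70,78):
        G,R=h.P(t,H-.02*h.F+Z*.15);q,e=ik(tcp(G,R),R,q);worst=max(worst,e);step=max(step,np.abs(q-prev).max());prev=q
        m=min(m,(q-lo).min(),(hi-q).min())
    print(FYn,'err',round(worst,3),'margin',round(m,1),'step',round(step),np.round(qq),np.round(q))
E
python3 srch.py
```

```text
150 err 0.001 margin 5.1 step 25 [-17.   9.  18. 105.  18.  41.  50.] [-27.   1.  10. 135. 115.  52. -51.]
120 err 0.0 margin 21.9 step 15 [-22.  12.  23. 102.  26.  54.  16.] [-44.  17.  21. 118.  81.  73. -43.]
100 err 0.0 margin 32.7 step 11 [-25.  15.  25.  99.  26.  65.  -1.] [-47.  29.  27. 104.  63.  84. -39.]
80 err 0.0 margin 21.3 step 7 [-26.  18.  27.  95.  22.  74. -16.] [-43.  40.  31.  90.  48.  96. -36.]
60 err 0.0 margin 6.8 step 6 [-26.  21.  30.  92.  16.  83. -31.] [-36.  49.  33.  75.  37. 111. -35.]
210 err 12.203 margin 0.0 step 63 [  0.   9.   5. 104. -26.  44. 141.] [ 88.  27. -79. 120. -29.  20. 154.]
240 err 11.117 margin 0.0 step 14 [ 62.  22. -65. 101.  -7.  55. 154.] [ 85.  49. -79. 105. -13.  51. 154.]
270 err 11.127 margin 0.0 step 6 [ 62.  40. -79.  93.  14.  74. 154.] [ 72.  64. -79.  86.  -9.  83. 154.]
```

```bash
cat >> h.py <<'E'
def PP(t,y,z,off=.02):
    global FY,F
    FY=y;a=np.radians(y);F=np.array([np.cos(a),np.sin(a),0]);return P(t,H-off*F+Z*z)
E
python3 - <<'E'
from h import *
cum(*[PP(30-2*i,172.5-3.5*i,.15+.002*i) for i in range(1,11)])
print(PP(10,137.5,.17)[0])
E
```

```text
[-1.3  0.1 -1. ] [1.5 2.1 2.6]
[-2.  -0.2 -0.9] [3.1 4.1 5.7]
[-2.6 -0.5 -0.7] [4.6 6.  8.9]
[-3.2 -0.9 -0.4] [ 6.   8.  12.1]
[-3.7 -1.4 -0.2] [ 7.3 10.  15.4]
[-4.2 -2.  -0. ] [ 8.4 11.9 18.8]
[-4.6 -2.6  0.2] [ 9.5 13.8 22.2]
[-4.9 -3.3  0.3] [10.4 15.7 25.6]
[-5.2 -4.   0.5] [11.3 17.6 29.1]
[-5.4 -4.8  0.6] [12.  19.4 32.6]
[ 0.69037106 -0.1297445   0.18916079]
```

Call:
{"fn": "servo_tool", "kwargs": {"plan": [{"xyz": [-1.3,0,-1],"twist": [1.5,2.1,2.6],"jaw": 1},{"xyz": [-2,-0.2,-0.9],"twist": [3.1,4.1,5.7],"jaw": 1},{"xyz": [-2.6,-0.5,-0.7],"twist": [4.6,6,8.9],"jaw": 1},{"xyz": [-3.2,-0.9,-0.4],"twist": [6,8,12.1],"jaw": 1},{"xyz": [-3.7,-1.4,-0.2],"twist": [7.3,10,15.4],"jaw": 1},{"xyz": [-4.2,-2,0],"twist": [8.4,11.9,18.8],"jaw": 1},{"xyz": [-4.6,-2.6,0.2],"twist": [9.5,13.8,22.2],"jaw": 1},{"xyz": [-4.9,-3.3,0.3],"twist": [10.4,15.7,25.6],"jaw": 1},{"xyz": [-5.2,-4,0.5],"twist": [11.3,17.6,29.1],"jaw": 1},{"xyz": [-5.4,-4.8,0.6],"twist": [12,19.4,32.6],"jaw": 1}]}}

```text
time_s: 8.67
tool_pos: [0.6702, -0.1099, 0.3511]
tool_rot: [-179.9, 10.0, 137.4]
force: [-0.3, 0.2, -3.6]
grip_width: 0.0577
grasp_force: 34.8
```

```bash
python3 - <<'E'
from h import *
print(pose(),st()['qpos'],st()['grip_width'])
cum(*[PP(10+i,137.5-4*i,.17-.002*i) for i in range(1,11)])
E
```

```text
(array([ 0.67018351, -0.10987282,  0.3510983 ]), array([-179.86684047,    9.95785979,  137.36535   ])) [-9.85931061 20.88942961 19.51253115 87.70040324 -1.20427289 64.36819919
 55.76875793] 0.05769655775650374
[ 0.4 -0.7  0.1] [ 0.6 -1.   3.8]
[ 0.8 -1.2  0.1] [ 1.4 -2.   7.7]
[ 1.2 -1.7  0.1] [ 2.2 -3.  11.6]
[ 1.6 -2.2  0.1] [ 3.2 -4.  15.5]
[ 2.1 -2.6  0.2] [ 4.2 -5.  19.4]
[ 2.6 -2.9  0.2] [ 5.2 -5.9 23.3]
[ 3.1 -3.2  0.2] [ 6.4 -6.9 27.1]
[ 3.6 -3.4  0.2] [ 7.6 -7.8 31. ]
[ 4.2 -3.6  0.3] [ 8.8 -8.7 34.8]
[ 4.7 -3.7  0.3] [10.2 -9.6 38.6]
```

Call:
{"fn": "servo_tool", "kwargs": {"plan": [{"xyz": [0.4,-0.7,0.1],"twist": [0.6,-1,3.8],"jaw": 1},{"xyz": [0.8,-1.2,0.1],"twist": [1.4,-2,7.7],"jaw": 1},{"xyz": [1.2,-1.7,0.1],"twist": [2.2,-3,11.6],"jaw": 1},{"xyz": [1.6,-2.2,0.1],"twist": [3.2,-4,15.5],"jaw": 1},{"xyz": [2.1,-2.6,0.2],"twist": [4.2,-5,19.4],"jaw": 1},{"xyz": [2.6,-2.9,0.2],"twist": [5.2,-5.9,23.3],"jaw": 1},{"xyz": [3.1,-3.2,0.2],"twist": [6.4,-6.9,27.1],"jaw": 1},{"xyz": [3.6,-3.4,0.2],"twist": [7.6,-7.8,31],"jaw": 1},{"xyz": [4.2,-3.6,0.3],"twist": [8.8,-8.7,34.8],"jaw": 1},{"xyz": [4.7,-3.7,0.3],"twist": [10.2,-9.6,38.6],"jaw": 1}]}}

```text
time_s: 9.5
tool_pos: [0.6106, -0.1067, 0.3401]
tool_rot: [179.8, 20.1, 97.3]
force: [1.5, -0.5, -2.7]
grip_width: 0.0577
grasp_force: 34.8
```

```bash
python3 - <<'E'
from h import *
print(pose(),st()['qpos'],st()['grip_width'])
cum(*[PP(20+2*i,97.5,.15-.0015*i,.025) for i in range(1,11)])
E
```

```text
(array([ 0.61056466, -0.10666371,  0.3400718 ]), array([179.83188685,  20.0984318 ,  97.30910743])) [-22.45551641  16.52997535  28.68279459  96.66876404  12.99520268
  64.78020047   7.09983277] 0.05770095755147405
[ 0.2  0.1 -0. ] [ 0.1 -1.9 -0.2]
[ 0.8  0.1 -0.2] [ 0.1 -3.9 -0.2]
[ 1.5  0.1 -0.3] [ 0.1 -5.9 -0.2]
[ 2.2  0.1 -0.5] [ 0.1 -7.9 -0.2]
[ 2.8  0.1 -0.6] [ 0.1 -9.9 -0.2]
[ 3.5  0.1 -0.7] [  0.1 -11.9  -0.2]
[ 4.2  0.1 -0.7] [  0.1 -13.9  -0.2]
[ 4.9  0.1 -0.8] [  0.1 -15.9  -0.2]
[ 5.6  0.1 -0.8] [  0.1 -17.9  -0.2]
[ 6.3  0.1 -0.8] [  0.1 -19.9  -0.2]
```

Call:
{"fn": "servo_tool", "kwargs": {"plan": [{"xyz": [0.2,0.1,0],"twist": [0,-2,0],"jaw": 1},{"xyz": [0.8,0.1,-0.2],"twist": [0,-4,0],"jaw": 1},{"xyz": [1.5,0.1,-0.3],"twist": [0,-6,0],"jaw": 1},{"xyz": [2.2,0.1,-0.5],"twist": [0,-8,0],"jaw": 1},{"xyz": [2.8,0.1,-0.6],"twist": [0,-10,0],"jaw": 1},{"xyz": [3.5,0.1,-0.7],"twist": [0,-12,0],"jaw": 1},{"xyz": [4.2,0.1,-0.7],"twist": [0,-14,0],"jaw": 1},{"xyz": [4.9,0.1,-0.8],"twist": [0,-16,0],"jaw": 1},{"xyz": [5.6,0.1,-0.8],"twist": [0,-18,0],"jaw": 1},{"xyz": [6.3,0.1,-0.8],"twist": [0,-20,0],"jaw": 1}]}}

```text
time_s: 10.33
tool_pos: [0.6038, -0.0447, 0.3262]
tool_rot: [179.6, 40.1, 97.4]
force: [0.2, 1.9, -2.8]
grip_width: 0.0579
grasp_force: 34.8
```

```bash
python3 - <<'E'
from h import *
print(pose(),st()['qpos'],st()['grip_width'])
cum(*[PP(40+1.5*i,97.5,.135-.0015*i,.025) for i in range(1,11)])
snap('side');u,v=px('side',H+Z*.13).astype(int);save('side','s3.png',(max(u-110,0),v-100,u+110,v+80),2)
E
```

```text
(array([ 0.6037793 , -0.04466984,  0.32615653]), array([179.63457564,  40.10270953,  97.38717598])) [-35.41489833  17.91553094  30.39012934 101.1107768   34.3692513
  66.32727122 -13.82449688] 0.05785232711255227
[ 0.6 -0.1 -0.1] [ 0.3 -1.4 -0.1]
[ 1.1 -0.1 -0.2] [ 0.3 -2.9 -0.1]
[ 1.6 -0.1 -0.4] [ 0.3 -4.4 -0.1]
[ 2.2 -0.1 -0.5] [ 0.3 -5.9 -0.1]
[ 2.8 -0.1 -0.6] [ 0.3 -7.4 -0.1]
[ 3.3 -0.1 -0.6] [ 0.3 -8.9 -0.1]
[ 3.9 -0.1 -0.7] [  0.3 -10.4  -0.1]
[ 4.5 -0.1 -0.8] [  0.3 -11.9  -0.1]
[ 5.  -0.1 -0.8] [  0.3 -13.4  -0.1]
[ 5.6 -0.1 -0.8] [  0.3 -14.9  -0.1]
```

View pics/s3.png

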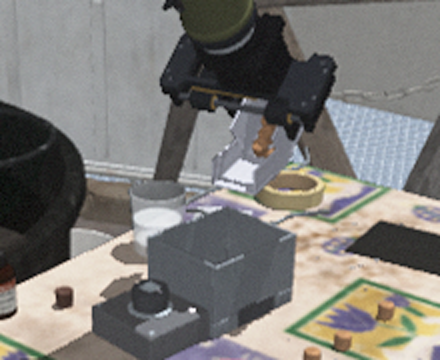

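Pellets are gathering at the chute bend (262,145), with the lip over the hopper. I continue tipping.

Call:
{"fn": "servo_tool", "kwargs": {"plan": [{"xyz": [0.6,0,-0.1],"twist": [0,-1.5,0],"jaw": 1},{"xyz": [1.1,0,-0.2],"twist": [0,-3,0],"jaw": 1},{"xyz": [1.6,0,-0.4],"twist": [0,-4.5,0],"jaw": 1},{"xyz": [2.2,0,-0.5],"twist": [0,-6,0],"jaw": 1},{"xyz": [2.8,0,-0.6],"twist": [0,-7.5,0],"jaw": 1},{"xyz": [3.3,0,-0.6],"twist": [0,-9,0],"jaw": 1},{"xyz": [3.9,0,-0.7],"twist": [0,-10.5,0],"jaw": 1},{"xyz": [4.5,0,-0.8],"twist": [0,-12,0],"jaw": 1},{"xyz": [5,0,-0.8],"twist": [0,-13.5,0],"jaw": 1},{"xyz": [5.6,0,-0.8],"twist": [0,-15,0],"jaw": 1}]}}

```text
time_s: 11.22
tool_pos: [0.5977, 0.0047, 0.2954]
tool_rot: [179.8, 55.2, 97.8]
force: [0.7, 0.0, -2.4]
grip_width: 0.058
grasp_force: 34.8
```

Call:
{"fn": "servo_tool", "kwargs": {"plan": [{"xyz": [0,0,0],"twist": [0,0,0],"jaw": 1},{"xyz": [0,0,0],"twist": [0,0,0],"jaw": 1},{"xyz": [0,0,0],"twist": [0,0,0],"jaw": 1},{"xyz": [0,0,0],"twist": [0,0,0],"jaw": 1},{"xyz": [0,0,0],"twist": [0,0,0],"jaw": 1},{"xyz": [0,0,0],"twist": [0,0,0],"jaw": 1}]}}

```text
time_s: 11.72
tool_pos: [0.5977, 0.004, 0.2958]
tool_rot: [179.8, 55.0, 97.8]
force: [-0.0, -0.1, -2.5]
grip_width: 0.058
grasp_force: 34.8
```

```bash
python3 - <<'E'
from h import *
print(pose(),st()['qpos'],st()['grip_width'])
cum(*[PP(55+1.5*i,97.5,.12,.025) for i in range(1,11)])
cum(PP(80,97.5,.12,.025))
E
```

```text
(array([0.59769641, 0.00402181, 0.29584138]), array([179.84122675,  55.04285611,  97.81277766])) [-43.36711455  23.37763994  31.11779708 103.38924682  46.01878842
  70.84354227 -27.40388676] 0.05798657792414944
[ 0.4 -0.1 -0.2] [ 0.4 -1.5  0.2]
[ 0.8 -0.1 -0.5] [ 0.4 -3.   0.2]
[ 1.2 -0.1 -0.7] [ 0.4 -4.5  0.2]
[ 1.7 -0.1 -0.9] [ 0.4 -6.   0.2]
[ 2.2 -0.1 -1.1] [ 0.4 -7.5  0.2]
[ 2.6 -0.1 -1.3] [ 0.4 -9.   0.1]
[ 3.1 -0.1 -1.5] [  0.4 -10.5   0.1]
[ 3.6 -0.1 -1.7] [  0.4 -12.    0.1]
[ 4.1 -0.1 -1.8] [  0.4 -13.5   0.1]
[ 4.5 -0.1 -2. ] [  0.4 -15.    0.1]
[ 7.9 -0.  -2.6] [  0.4 -25.    0.1]
```

Call:
{"fn": "servo_tool", "kwargs": {"plan": [{"xyz": [0.4,0,-0.2],"twist": [0,-1.5,0],"jaw": 1},{"xyz": [0.8,0,-0.5],"twist": [0,-3,0],"jaw": 1},{"xyz": [1.2,0,-0.7],"twist": [0,-4.5,0],"jaw": 1},{"xyz": [1.7,0,-0.9],"twist": [0,-6,0],"jaw": 1},{"xyz": [2.2,0,-1.1],"twist": [0,-7.5,0],"jaw": 1},{"xyz": [2.6,0,-1.3],"twist": [0,-9,0],"jaw": 1},{"xyz": [3.1,0,-1.5],"twist": [0,-10.5,0],"jaw": 1},{"xyz": [3.6,0,-1.7],"twist": [0,-12,0],"jaw": 1},{"xyz": [4.1,0,-1.8],"twist": [0,-13.5,0],"jaw": 1},{"xyz": [4.5,0,-2],"twist": [0,-15,0],"jaw": 1}]}}

```text
time_s: 12.55
tool_pos: [0.5917, 0.0467, 0.2696]
tool_rot: [179.9, 70.2, 97.9]
force: [-1.0, 0.2, -2.6]
grip_width: 0.0581
grasp_force: 34.8
```

Call:
{"fn": "servo_tool", "kwargs": {"plan": [{"xyz": [0,0,0],"twist": [0,0,0],"jaw": 1},{"xyz": [0,0,0],"twist": [0,0,0],"jaw": 1},{"xyz": [0,0,0],"twist": [0,0,0],"jaw": 1},{"xyz": [0,0,0],"twist": [0,0,0],"jaw": 1},{"xyz": [0,0,0],"twist": [0,0,0],"jaw": 1},{"xyz": [0,0,0],"twist": [0,0,0],"jaw": 1}]}}

```text
time_s: 13.05
tool_pos: [0.5919, 0.0458, 0.2704]
tool_rot: [179.7, 70.0, 97.7]
force: [-0.2, -0.6, -2.2]
grip_width: 0.0578
grasp_force: 34.8
```

```bash
python3 - <<'E'
from h import *
print(pose(),st()['qpos'],st()['grip_width'])
cum(*[PP(70+1.5*i,97.5,.12,.025) for i in (2,4,6,8)])
cum(*[PP(t,97.5,.15,.025) for t in (70,60,50,40,30)])
snap('side');u,v=px('side',H+Z*.13).astype(int);save('side','s4.png',(max(u-110,0),v-100,u+110,v+80),2.2)
E
```

```text
(array([0.59186585, 0.04578993, 0.27043805]), array([179.73353139,  70.03966733,  97.69380225])) [-49.57806609  30.76235342  32.12368614 103.72244284  53.67591648
  77.82795785 -37.07531593] 0.05780232748967417
[ 0.9 -0.1 -0.5] [ 0.5 -3.   0.1]
[ 1.8 -0.  -0.9] [ 0.5 -6.   0. ]
[ 2.8 -0.  -1.3] [ 0.5 -9.   0. ]
[ 3.7 -0.  -1.7] [  0.5 -12.    0. ]
[-2.8 -0.1 -1. ] [0.4 0.  0.1]
[-5.5 -0.1  1. ] [ 0.4 10.   0.1]
[-7.8 -0.1  3.4] [ 0.4 20.   0.1]
[-9.7 -0.1  6.2] [ 0.4 30.   0.2]
[-11.1  -0.1   9.3] [ 0.4 40.   0.2]
```

View pics/s4.png

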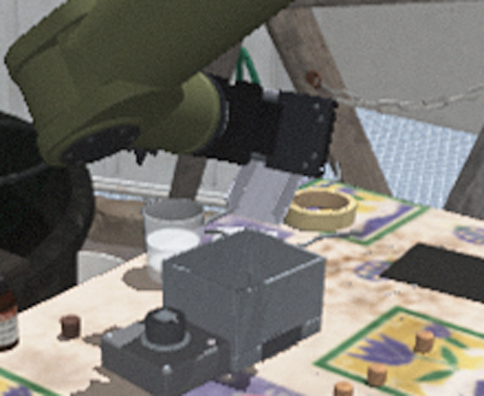

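The scoop is tipped (260,195) and its inside isn't visible from here. I'll finish the tilt, then tip back and count pellets by colour.

Call:
{"fn": "servo_tool", "kwargs": {"plan": [{"xyz": [0.9,0,-0.5],"twist": [0,-3,0],"jaw": 1},{"xyz": [1.8,0,-0.9],"twist": [0,-6,0],"jaw": 1},{"xyz": [2.8,0,-1.3],"twist": [0,-9,0],"jaw": 1},{"xyz": [3.7,0,-1.7],"twist": [0,-12,0],"jaw": 1},{"xyz": [3.7,0,-1.7],"twist": [0,-12,0],"jaw": 1},{"xyz": [3.7,0,-1.7],"twist": [0,-12,0],"jaw": 1},{"xyz": [3.7,0,-1.7],"twist": [0,-12,0],"jaw": 1},{"xyz": [3.7,0,-1.7],"twist": [0,-12,0],"jaw": 1},{"xyz": [3.7,0,-1.7],"twist": [0,-12,0],"jaw": 1},{"xyz": [3.7,0,-1.7],"twist": [0,-12,0],"jaw": 1}]}}

```text
time_s: 13.93
tool_pos: [0.588, 0.0739, 0.2418]
tool_rot: [179.1, 82.0, 97.0]
force: [-0.1, -0.4, -1.4]
grip_width: 0.0578
grasp_force: 34.8
```

```bash
python3 - <<'E'
from h import *
print(pose(),st()['qpos'],st()['grip_width'])
cum(*[PP(t,97.5,.15,.025) for t in (78,72,66,60,54,48,42,36,30)])
E
```

```text
(array([0.58801519, 0.07390556, 0.24183631]), array([179.08976968,  81.99500219,  97.02342861])) [-53.10845099  38.42040212  32.84290303 103.09614289  57.5063997
  83.51238288 -43.07072447] 0.05778073819217465
[-4.  -0.   0.3] [ 0.4  4.  -0.1]
[-5.6 -0.   1.6] [ 0.4 10.  -0. ]
[-7.1 -0.1  3. ] [ 0.4 16.  -0. ]
[-8.4 -0.1  4.5] [ 0.4 22.   0. ]
[-9.5 -0.1  6.2] [ 0.4 28.   0. ]
[-10.5  -0.1   8. ] [ 0.4 34.   0.1]
[-11.3  -0.1   9.8] [ 0.4 40.   0.1]
[-11.8  -0.1  11.8] [ 0.4 46.   0.1]
[-12.2  -0.1  13.8] [ 0.4 52.   0.1]
```

Call:
{"fn": "servo_tool", "kwargs": {"plan": [{"xyz": [-4,0,0.3],"twist": [0,4,0],"jaw": 1},{"xyz": [-5.6,0,1.6],"twist": [0,10,0],"jaw": 1},{"xyz": [-7.1,0,3],"twist": [0,16,0],"jaw": 1},{"xyz": [-8.4,0,4.5],"twist": [0,22,0],"jaw": 1},{"xyz": [-9.5,0,6.2],"twist": [0,28,0],"jaw": 1},{"xyz": [-10.5,0,8],"twist": [0,34,0],"jaw": 1},{"xyz": [-11.3,0,9.8],"twist": [0,40,0],"jaw": 1},{"xyz": [-11.8,0,11.8],"twist": [0,46,0],"jaw": 1},{"xyz": [-12.2,0,13.8],"twist": [0,52,0],"jaw": 1}]}}

```text
time_s: 14.68
tool_pos: [0.6087, -0.079, 0.3443]
tool_rot: [179.8, 29.8, 97.9]
force: [-0.0, 0.4, -3.5]
grip_width: 0.0579
grasp_force: 34.8
```

```bash
python3 - <<'E'
from h import *
print(pose(),st()['qpos'],st()['time_s'])
cum(*[((.6,-.15-.012*i,.2+.004*i),Rt(97.5-3.5*i,30-3*i)) for i in range(1,11)])
E
```

```text
(array([ 0.60869692, -0.07903493,  0.34433565]), array([179.80551914,  29.77316519,  97.86836763])) [-29.6799476   16.21499873  30.66621364  98.43304864  23.5774063
  65.10529454  -1.997698  ] 14.6833
[-0.9 -1.5 -0.2] [2.  2.8 3.4]
[-3.  -1.3  0.2] [3.5 5.8 6.6]
[-5.1 -1.2  0.5] [4.9 8.7 9.8]
[-7.2 -1.2  1. ] [ 6.  11.7 13.2]
[-9.3 -1.4  1.4] [ 7.  14.6 16.6]
[-11.4  -1.6   1.9] [ 7.8 17.5 20.1]
[-13.5  -1.9   2.4] [ 8.5 20.4 23.6]
[-15.5  -2.3   3. ] [ 9.  23.2 27.2]
[-17.4  -2.9   3.6] [ 9.3 26.  30.9]
[-19.3  -3.5   4.1] [ 9.4 28.8 34.6]
```

Call:
{"fn": "servo_tool", "kwargs": {"plan": [{"xyz": [-0.9,-1.5,-0.2],"twist": [2,2.8,3.4],"jaw": 1},{"xyz": [-3,-1.3,0.2],"twist": [3.5,5.8,6.6],"jaw": 1},{"xyz": [-5.1,-1.2,0.5],"twist": [4.9,8.7,9.8],"jaw": 1},{"xyz": [-7.2,-1.2,1],"twist": [6,11.7,13.2],"jaw": 1},{"xyz": [-9.3,-1.4,1.4],"twist": [7,14.6,16.6],"jaw": 1},{"xyz": [-11.4,-1.6,1.9],"twist": [7.8,17.5,20.1],"jaw": 1},{"xyz": [-13.5,-1.9,2.4],"twist": [8.5,20.4,23.6],"jaw": 1},{"xyz": [-15.5,-2.3,3],"twist": [9,23.2,27.2],"jaw": 1},{"xyz": [-17.4,-2.9,3.6],"twist": [9.3,26,30.9],"jaw": 1},{"xyz": [-19.3,-3.5,4.1],"twist": [9.4,28.8,34.6],"jaw": 1}]}}

```text
time_s: 15.52
tool_pos: [0.5994, -0.2699, 0.4042]
tool_rot: [-179.9, 0.2, 62.3]
force: [-0.1, 0.4, -2.3]
grip_width: 0.0579
grasp_force: 34.8
```

```bash
python3 - <<'E'
from h import *
print(pose(),st()['qpos'],st()['time_s'])
# mat centre (.491,-.338), yaw ~6; place with foot centre (x+11mm) on mat centre, yaw 20
y=np.radians(20);g=np.array([.491,-.338,0])-.011*np.array([np.cos(y),np.sin(y),0])
print(g)
path((tuple(g+[0,0,.20]),Rt(20)),(tuple(g+[0,0,.049]),Rt(20)))
snap('top')
im=ld('top')['img'];hsv=cv2.cvtColor(im,cv2.COLOR_BGR2HSV)
m=cv2.inRange(hsv,(3,70,60),(18,255,255))
n,l,s,c=cv2.connectedComponentsWithStats(m[140:290,230:420])
for i in range(1,n):
    if 6<s[i,4]<400:print(s[i],np.round(c[i]+[230,140],1),w('top',*(c[i]+[230,140]),.03)[:2])
print([px('top',H+[a,b,.09]) for a in(-.05,.05) for b in(-.06,.06)])
save('top','t3.png',(240,150,330,270),5)
E
```

```text
(array([ 0.5993646 , -0.26990127,  0.40421955]), array([-179.93829355,    0.20140929,   62.3041188 ])) [ -5.20301391  21.64675421  35.8273672   83.19779304 -12.48875376
  79.2784545    3.33627273] 15.5167
[ 0.48066338 -0.34176222  0.        ]
xyz [-11.87  -7.17   4.07] twist [2.00e-02 2.10e-01 4.23e+01] rows 5.9
xyz [ 0.  -0.  15.1] twist [0. 0. 0.] rows 3.6
[22  7  5  6 24] [254.1 149.3] [0.7416 0.0676]
[63 40  5  6 27] [295.  182.8] [ 0.6458 -0.0513]
[67 49  6  6 27] [299.1 191.5] [ 0.6207 -0.0632]
[53 50  6  5 26] [285.5 192. ] [ 0.619  -0.0242]
[124  54   7   6  18] [357.2 196.4] [ 0.6082 -0.2291]
[48 60  5  6 24] [280.  202.3] [ 0.5893 -0.0088]
[53 68  6  5 23] [285.2 209.9] [ 0.5676 -0.024 ]
[110  77   9  13  55] [344.6 222.1] [ 0.5344 -0.1936]
[121  83   4   3   9] [352.9 223.9] [ 0.5297 -0.2171]
[125  88   8   9  34] [358.5 231.7] [ 0.5076 -0.233 ]
[ 45 109   6   6  33] [277.6 251.6] [ 0.4486 -0.0035]
[ 63 112   6   6  29] [295.6 254.7] [ 0.4403 -0.0547]
[ 93 113   8   7  36] [327.1 256.3] [ 0.4369 -0.1444]
[array([316.5, 214.1]), array([272.8, 213.6]), array([316.8, 177.8]), array([273.2, 177.4])]
```

View pics/t3.png

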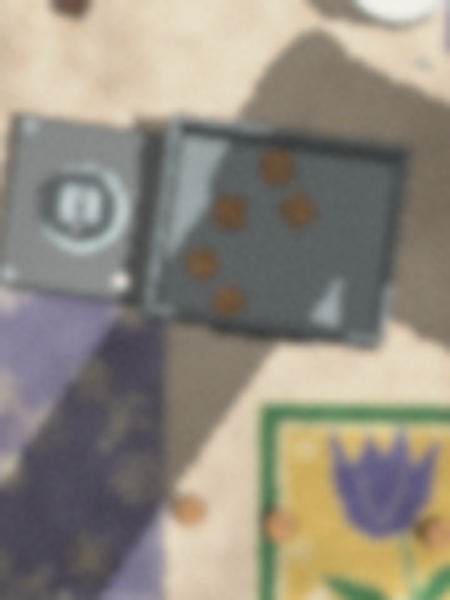

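All five pellets are in the hopper at (278,165), (297,210), (230,212), (202,263) and (228,300). The three strays haven't moved. I set the scoop back on its mat.

Call:
{"fn": "servo_tool", "kwargs": {"plan": [{"xyz": [-2,-1.2,0.7],"twist": [0,0,6],"jaw": 1},{"xyz": [-4,-2.4,1.4],"twist": [0,0,12],"jaw": 1},{"xyz": [-6,-3.6,2.1],"twist": [0,0,19],"jaw": 1},{"xyz": [-8,-4.8,2.8],"twist": [0,0,26],"jaw": 1},{"xyz": [-10,-6,3.5],"twist": [0,0,33],"jaw": 1},{"xyz": [-11.3,-6.8,3.9],"twist": [0,0,39],"jaw": 1},{"xyz": [-11.9,-7.2,4.1],"twist": [0,0,42.3],"jaw": 1},{"xyz": [-11.9,-7.2,4.1],"twist": [0,0,42.3],"jaw": 1},{"xyz": [-11.9,-7.2,4.1],"twist": [0,0,42.3],"jaw": 1}]}}

```text
time_s: 16.32
tool_pos: [0.4811, -0.3406, 0.3636]
tool_rot: [179.8, 0.2, 20.3]
force: [0.4, 0.6, -2.0]
grip_width: 0.0579
grasp_force: 34.8
```

Call:
{"fn": "servo_tool", "kwargs": {"plan": [{"xyz": [0,0,3],"twist": [0,0,0],"jaw": 1},{"xyz": [0,0,6],"twist": [0,0,0],"jaw": 1},{"xyz": [0,0,9],"twist": [0,0,0],"jaw": 1},{"xyz": [0,0,11.5],"twist": [0,0,0],"jaw": 1},{"xyz": [0,0,13],"twist": [0,0,0],"jaw": 1},{"xyz": [0,0,14],"twist": [0,0,0],"jaw": 1},{"xyz": [0,0,14.5],"twist": [0,0,0],"jaw": 1},{"xyz": [0,0,14.8],"twist": [0,0,0],"jaw": 1},{"xyz": [0,0,15],"twist": [0,0,0],"jaw": 1},{"xyz": [0,0,15],"twist": [0,0,0],"jaw": 1}]}}

```text
time_s: 17.15
tool_pos: [0.4819, -0.3415, 0.2142]
tool_rot: [179.7, 0.1, 20.3]
force: [-0.8, -0.7, -1.7]
grip_width: 0.058
grasp_force: 34.8
```

```bash
python3 - <<'E'
from h import *
print(pose(),st()['qpos'],st()['force'])
E
```

```text
(array([ 0.48185553, -0.34147474,  0.2142434 ]), array([1.79744463e+02, 1.17932636e-01, 2.02609049e+01])) [ -1.72794852  25.18451014  41.86495989 104.70136862 -19.41856823
  57.3815849  -21.71167595] [-0.80118686 -0.65590001 -1.67465998]
```

Call:
{"fn": "servo_tool", "kwargs": {"plan": [{"xyz": [0,0,0.1],"twist": [0,0,0],"jaw": 1},{"xyz": [0,0,0.1],"twist": [0,0,0],"jaw": 0},{"xyz": [0,0,0.1],"twist": [0,0,0],"jaw": 0},{"xyz": [0,0,0.1],"twist": [0,0,0],"jaw": 0},{"xyz": [0,0,0.1],"twist": [0,0,0],"jaw": 0},{"xyz": [0,0,0.1],"twist": [0,0,0],"jaw": 0},{"xyz": [0,0,0.1],"twist": [0,0,0],"jaw": 0}]}}

```text
time_s: 17.73
tool_pos: [0.4814, -0.3414, 0.2126]
tool_rot: [179.8, 0.2, 20.2]
force: [-0.2, 0.0, -0.6]
grip_width: 0.0852
grasp_force: 0.0
```

Call:
{"fn": "servo_tool", "kwargs": {"plan": [{"xyz": [0,0,-1],"twist": [0,0,0],"jaw": 0},{"xyz": [0,0,-4],"twist": [0,0,0],"jaw": 0},{"xyz": [0,0,-8],"twist": [0,0,0],"jaw": 0},{"xyz": [0,0,-12],"twist": [0,0,0],"jaw": 0},{"xyz": [0,0,-15],"twist": [0,0,0],"jaw": 0},{"xyz": [0,0,-15],"twist": [0,0,0],"jaw": 0}]}}

```text
time_s: 18.23
tool_pos: [0.4826, -0.3427, 0.3704]
tool_rot: [179.3, -0.3, 20.2]
force: [0.2, -1.4, 0.1]
grip_width: 0.0872
grasp_force: 0.0
```

```bash
cat >> h.py <<'E'
def brown(cam,box,z,a=(6,400),hsvr=((3,70,60),(18,255,255))):
    im=ld(cam)['img'];m=cv2.inRange(cv2.cvtColor(im,cv2.COLOR_BGR2HSV),*hsvr)
    x0,y0,x1,y1=box;n,l,s,c=cv2.connectedComponentsWithStats(m[y0:y1,x0:x1])
    for i in range(1,n):
        if a[0]<s[i,4]<a[1]:
            q=c[i]+[x0,y0];print(cam,s[i,2:],np.round(q,1),w(cam,*q,z)[:2])
E
python3 - <<'E'
from h import *
print(pose(),st()['qpos'],st()['force'])
snap('top');brown('top',(265,235,345,275),.014)
y=10
path(((.52,-.2,.16),Rt(60)),((.4345,-.1445,.10),Rt(80)))
E
```

```text
(array([ 0.48260234, -0.34273081,  0.37036857]), array([179.30551626,  -0.32410227,  20.18445213])) [ -6.32968592  15.18113439  46.29999903  96.24432991 -11.35521605
  72.6861909  -27.59053537] [ 0.1701364  -1.35697784  0.07505778]
top [ 7  7 38] [277.7 251.8] [ 0.4474 -0.0034]
top [ 5  5 24] [296.1 254.9] [ 0.4392 -0.0564]
top [ 7  7 34] [327.3 256.3] [ 0.4363 -0.1461]
xyz [  8.44 -12.05   4.22] twist [ 5.50e-01  2.00e-02 -3.98e+01] rows 5.6
xyz [  0.53 -10.18   6.  ] twist [  0.   0. -20.] rows 2.8
```

```bash
python3 - <<'E'
from h import *
cum(((.434,-.145,.10),Rt(72)),((.434,-.145,.021),Rt(72)))
from ik import *
q=np.array(env.get_obs()['qpos'])
for G,y in (((.434,-.145,.021),72),((.61,-.05,.13),85),((.4375,-.0545,.021),83),((.4455,-.0027,.021),90)):
    q,e=ik(tcp(G,Rt(y)),Rt(y),q);print(np.round(q),round(e,3))
E
```

```text
[  2.3 -20.2  10.1] [  0.5   0.1 -51.8]
[  2.2 -20.3  18. ] [  0.5   0.1 -51.8]
[-16.   9.  33. 124.  -6.  48.   3.] 0.001
[-20.  19.  26.  98.  -9.  65.   4.] 0.0
[-22.   6.  26. 126.  -4.  48.   0.] 0.001
[-25.   7.  23. 126.  -3.  48.   0.] 0.0
```

Feasible. The first stray is at (0.434,-0.145).

Call:
{"fn": "servo_tool", "kwargs": {"plan": [{"xyz": [0.4,-3.5,1],"twist": [0,0,-7],"jaw": 0.45},{"xyz": [0.8,-7,2],"twist": [0,0,-14],"jaw": 0.45},{"xyz": [1.2,-11,4],"twist": [0,0,-21],"jaw": 0.45},{"xyz": [1.6,-14,6],"twist": [0,0,-28],"jaw": 0.45},{"xyz": [2,-17,8],"twist": [0,0,-35],"jaw": 0.45},{"xyz": [2.3,-20.2,10],"twist": [0.3,0,-42],"jaw": 0.45},{"xyz": [2.3,-20.2,10],"twist": [0.5,0,-49],"jaw": 0.45},{"xyz": [2.3,-20.2,10],"twist": [0.5,0,-51.8],"jaw": 0.45},{"xyz": [2.3,-20.2,10],"twist": [0.5,0,-51.8],"jaw": 0.45}], "newtons": 15}}

```text
time_s: 19.03
tool_pos: [0.4324, -0.1428, 0.2606]
tool_rot: [-179.4, 0.1, 72.2]
force: [0.5, -0.4, 0.7]
grip_width: 0.0485
grasp_force: 0.0
```

```bash
python3 - <<'E'
from h import *
print(pose(),st()['grip_width'],st()['time_s'])
snap('top');brown('top',(265,235,345,275),.014)
snap('wrist');print(px('wrist',(.434,-.145,.014)));u,v=px('wrist',(.434,-.145,.014)).astype(int)
print(u,v);brown('wrist',(max(u-90,0),max(v-90,0),u+90,v+90),.014,(60,3000),((3,90,70),(18,255,255)))
cum(((.434,-.145,.021),Rt(72)))
E
```

```text
(array([ 0.43236872, -0.14280501,  0.26063444]), array([-1.79416575e+02,  7.34644560e-02,  7.21637288e+01])) 0.04845541344298822 19.0333
top [ 6  6 31] [277.5 251.6] [ 0.4481 -0.003 ]
top [ 5  6 24] [296.  254.7] [ 0.4398 -0.0562]
[284.2 224.2]
284 224
wrist [ 23  26 476] [286.3 222.6] [ 0.436  -0.1442]
[-0.1  0.2  7.6] [-0.5  0.1 -0.1]
```

The wrist camera puts it at (0.436,-0.144), which agrees within 2 mm. Grasping.

Call:
{"fn": "servo_tool", "kwargs": {"plan": [{"xyz": [0,0,3],"twist": [0,0,0],"jaw": 0.45},{"xyz": [0,0,5.5],"twist": [-0.5,0,0],"jaw": 0.45},{"xyz": [0,0,7],"twist": [-0.5,0,0],"jaw": 0.45},{"xyz": [0,0,7.6],"twist": [-0.5,0,0],"jaw": 0.45},{"xyz": [0,0,7.6],"twist": [-0.5,0,0],"jaw": 0.45},{"xyz": [0,0,7.6],"twist": [-0.5,0,0],"jaw": 1},{"xyz": [0,0,7.6],"twist": [-0.5,0,0],"jaw": 1},{"xyz": [0,0,7.6],"twist": [-0.5,0,0],"jaw": 1},{"xyz": [0,0,7.6],"twist": [-0.5,0,0],"jaw": 1},{"xyz": [0,0,7.6],"twist": [-0.5,0,0],"jaw": 1}]}}

```text
time_s: 19.97
tool_pos: [0.4329, -0.1436, 0.1864]
tool_rot: [179.9, 0.0, 72.0]
force: [-0.1, 0.1, -0.2]
grip_width: 0.0224
grasp_force: 0.0
```

Call:
{"fn": "servo_tool", "kwargs": {"plan": [{"xyz": [0,0,-1],"twist": [0,0,0],"jaw": 1},{"xyz": [0,0,-4],"twist": [0,0,0],"jaw": 1},{"xyz": [0,0,-7],"twist": [0,0,0],"jaw": 1},{"xyz": [0,0,-10],"twist": [0,0,0],"jaw": 1},{"xyz": [0,0,-11],"twist": [0,0,0],"jaw": 1},{"xyz": [0,0,-11],"twist": [0,0,0],"jaw": 1}]}}

```text
time_s: 20.47
tool_pos: [0.4337, -0.1439, 0.2991]
tool_rot: [179.6, -0.1, 72.0]
force: [-0.2, 0.9, -0.6]
grip_width: 0.018
grasp_force: 15.0
```

```bash
python3 - <<'E'
from h import *
print(pose(),st()['grip_width'],st()['time_s'])
path(((.595,-.065,.123),Rt(85)),((.4375,-.0555,.123),Rt(83)),((.4375,-.0555,.021),Rt(83)),((.4375,-.0555,.123),Rt(83)),((.595,-.05,.123),Rt(85)),((.446,-.003,.123),Rt(90)),((.446,-.003,.021),Rt(90)),((.446,-.003,.123),Rt(90)),((.595,-.05,.123),Rt(85)))
E
```

```text
(array([ 0.4336675 , -0.14387942,  0.2991377 ]), array([ 1.79574180e+02, -8.68448058e-02,  7.20159401e+01])) 0.018041156858560146 20.4667
xyz [12.48 12.9   1.33] twist [  0.43  -0.04 -12.98] rows 4.3
xyz [ -0.43 -15.77  -0.  ] twist [-0. -0.  2.] rows 3.8
xyz [ 0.  -0.  10.2] twist [0. 0. 0.] rows 2.4
xyz [  0.    0.  -10.2] twist [0. 0. 0.] rows 2.4
xyz [ 2.47 15.57  0.  ] twist [ 0.  0. -2.] rows 3.8
xyz [  3.38 -15.25  -0.  ] twist [-0.  0. -5.] rows 3.7
xyz [ 0.  -0.  10.2] twist [0. 0. 0.] rows 2.4
xyz [  0.    0.  -10.2] twist [0. 0. 0.] rows 2.4
xyz [-4.7 14.9  0. ] twist [ 0. -0.  5.] rows 3.7
```

Call:
{"fn": "servo_tool", "kwargs": {"plan": [{"xyz": [3.1,3.2,0.1],"twist": [0,0,-4],"jaw": 1},{"xyz": [6.2,6.5,0.3],"twist": [0,0,-8],"jaw": 1},{"xyz": [9.3,9.7,0.7],"twist": [0,0,-11],"jaw": 1},{"xyz": [11.5,12,1.1],"twist": [0.4,0,-13],"jaw": 1},{"xyz": [12.5,12.9,1.3],"twist": [0.4,0,-13],"jaw": 1},{"xyz": [12.5,12.9,1.3],"twist": [0.4,0,-13],"jaw": 1},{"xyz": [12.5,12.9,1.3],"twist": [0.4,0,-13],"jaw": 1},{"xyz": [12.5,12.9,1.3],"twist": [0.4,0,-13],"jaw": 0.45},{"xyz": [12.5,12.9,1.3],"twist": [0.4,0,-13],"jaw": 0.45},{"xyz": [12.5,12.9,1.3],"twist": [0.4,0,-13],"jaw": 0.45}]}}

```text
time_s: 21.3
tool_pos: [0.5928, -0.0655, 0.283]
tool_rot: [-179.6, -0.0, 84.9]
force: [0.8, -0.1, 0.3]
grip_width: 0.0314
grasp_force: 0.0
```

Call:
{"fn": "servo_tool", "kwargs": {"plan": [{"xyz": [0,0,0],"twist": [0,0,0],"jaw": 0.45},{"xyz": [0,-4,0],"twist": [0,0,0],"jaw": 0.45},{"xyz": [-0.2,-8,0],"twist": [0,0,1],"jaw": 0.45},{"xyz": [-0.4,-12,0],"twist": [0,0,2],"jaw": 0.45},{"xyz": [-0.4,-15,0],"twist": [0,0,2],"jaw": 0.45},{"xyz": [-0.4,-15.8,0],"twist": [0,0,2],"jaw": 0.45},{"xyz": [-0.4,-15.8,0],"twist": [0,0,2],"jaw": 0.45},{"xyz": [-0.4,-15.8,1],"twist": [0,0,2],"jaw": 0.45}]}}

```text
time_s: 21.97
tool_pos: [0.4375, -0.0548, 0.2758]
tool_rot: [180.0, -0.1, 83.0]
force: [0.7, -0.0, -0.0]
grip_width: 0.0479
grasp_force: 0.0
```

```bash
python3 - <<'E'
from h import *
print(pose(),st()['grip_width'],st()['time_s'])
snap('top');brown('top',(265,165,345,275),.03)
snap('wrist');g=(.4375,-.0555,.014);u,v=px('wrist',g).astype(int);print(u,v)
brown('wrist',(max(u-60,0),max(v-60,0),u+60,v+60),.014,(60,3000),((3,90,70),(18,255,255)))
cum(((.4375,-.0555,.021),Rt(83)))
E
```

```text
(array([ 0.43748805, -0.05476838,  0.27579069]), array([ 1.79985437e+02, -1.11879753e-01,  8.30191782e+01])) 0.04789263956218319 21.9667
top [ 5  6 28] [295.1 182.7] [ 0.6461 -0.0515]
top [ 6  5 27] [285.4 191.9] [ 0.6192 -0.024 ]
top [ 7  6 28] [299.  191.5] [ 0.6208 -0.0629]
top [ 6  6 25] [279.9 202.3] [ 0.5893 -0.0085]
top [ 6  5 25] [300.6 202. ] [ 0.5908 -0.0677]
top [ 6  5 25] [285.  209.9] [ 0.5675 -0.0232]
top [ 5 12 26] [342.8 223.2] [ 0.5315 -0.1885]
281 219
wrist [ 21   7 104] [284.9 161.3] [ 0.4463 -0.0076]
wrist [ 22  25 419] [282.9 216. ] [ 0.4394 -0.0525]
[-0.1  0.1  8.8] [-0.4  0.1  0. ]
```

The hopper now holds six. Second stray.

Call:
{"fn": "servo_tool", "kwargs": {"plan": [{"xyz": [0,0.1,4],"twist": [0,0,0],"jaw": 0.45},{"xyz": [0,0.1,7],"twist": [0,0,0],"jaw": 0.45},{"xyz": [0,0.1,8.4],"twist": [0,0,0],"jaw": 0.45},{"xyz": [0,0.1,8.8],"twist": [0,0,0],"jaw": 0.45},{"xyz": [0,0.1,8.8],"twist": [0,0,0],"jaw": 1},{"xyz": [0,0.1,8.8],"twist": [0,0,0],"jaw": 1},{"xyz": [0,0.1,8.8],"twist": [0,0,0],"jaw": 1},{"xyz": [0,0.1,8.8],"twist": [0,0,0],"jaw": 1},{"xyz": [0,0.1,8.8],"twist": [0,0,0],"jaw": 1},{"xyz": [0,0.1,8.8],"twist": [0,0,0],"jaw": 1}]}}

```text
time_s: 22.9
tool_pos: [0.4369, -0.0547, 0.1864]
tool_rot: [-179.7, -0.0, 83.0]
force: [-0.1, -0.4, 1.4]
grip_width: 0.0183
grasp_force: 15.0
```

Call:
{"fn": "servo_tool", "kwargs": {"plan": [{"xyz": [0,0,0],"twist": [0,0,0],"jaw": 1},{"xyz": [0,0,0],"twist": [0,0,0],"jaw": 1},{"xyz": [0,0,-2],"twist": [0,0,0],"jaw": 1},{"xyz": [0,0,-6],"twist": [0,0,0],"jaw": 1},{"xyz": [0,0,-9],"twist": [0,0,0],"jaw": 1},{"xyz": [0,0,-10.2],"twist": [0,0,0],"jaw": 1},{"xyz": [0,0,-10.2],"twist": [0,0,0],"jaw": 1}]}}

```text
time_s: 23.48
tool_pos: [0.4384, -0.0549, 0.2909]
tool_rot: [180.0, -0.1, 83.0]
force: [0.8, -0.1, 0.2]
grip_width: 0.0182
grasp_force: 15.0
```

Call:
{"fn": "servo_tool", "kwargs": {"plan": [{"xyz": [0.5,4,0],"twist": [0,0,-0.5],"jaw": 1},{"xyz": [1,8,0],"twist": [0,0,-1],"jaw": 1},{"xyz": [1.8,12,0],"twist": [0,0,-2],"jaw": 1},{"xyz": [2.3,15,0],"twist": [0,0,-2],"jaw": 1},{"xyz": [2.3,15.6,0],"twist": [0,0,-2],"jaw": 1},{"xyz": [2.3,15.6,0],"twist": [0,0,-2],"jaw": 1},{"xyz": [2.3,15.6,0],"twist": [0,0,-2],"jaw": 1},{"xyz": [2.3,15.6,0],"twist": [0,0,-2],"jaw": 0.45},{"xyz": [2.3,15.6,0],"twist": [0,0,-2],"jaw": 0.45},{"xyz": [2.3,15.6,0],"twist": [0,0,-2],"jaw": 0.45}]}}

```text
time_s: 24.32
tool_pos: [0.5937, -0.0511, 0.287]
tool_rot: [-179.6, -0.0, 85.0]
force: [0.2, -0.5, -0.0]
grip_width: 0.031
grasp_force: 0.0
```

Call:
{"fn": "servo_tool", "kwargs": {"plan": [{"xyz": [0,0,0],"twist": [0,0,0],"jaw": 0.45},{"xyz": [-0.9,-4,0],"twist": [0,0,-1],"jaw": 0.45},{"xyz": [-1.8,-8,0],"twist": [0,0,-2],"jaw": 0.45},{"xyz": [-2.6,-12,0],"twist": [0,0,-4],"jaw": 0.45},{"xyz": [-3.3,-14.8,0],"twist": [0,0,-5],"jaw": 0.45},{"xyz": [-3.3,-15.2,0],"twist": [0,0,-5],"jaw": 0.45},{"xyz": [-3.3,-15.2,0],"twist": [0,0,-5],"jaw": 0.45},{"xyz": [-3.3,-15.2,1],"twist": [0,0,-5],"jaw": 0.45}]}}

```text
time_s: 24.98
tool_pos: [0.4419, -0.0704, 0.2797]
tool_rot: [180.0, -0.1, 90.0]
force: [1.3, 0.9, 1.6]
grip_width: 0.0478
grasp_force: 0.0
```

```bash
python3 - <<'E'
from h import *
print(pose(),st()['grip_width'],st()['time_s'])
snap('top');brown('top',(265,165,345,275),.03)
snap('wrist');g=(.446,-.003,.014);u,v=px('wrist',g).astype(int);print(u,v)
brown('wrist',(max(u-60,0),max(v-60,0),u+60,v+60),.014,(60,3000),((3,90,70),(18,255,255)))
cum(((.446,-.003,.021),Rt(90)))
E
```

```text
(array([ 0.44185838, -0.07041081,  0.27966451]), array([ 1.79994099e+02, -1.00664674e-01,  9.00299950e+01])) 0.047768222216150735 24.9833
top [ 5  6 29] [295.1 182.6] [ 0.6463 -0.0514]
top [ 6  5 27] [285.4 191.9] [ 0.6192 -0.024 ]
top [ 7  6 29] [298.9 191.5] [ 0.6207 -0.0626]
top [ 6  6 25] [279.9 202.3] [ 0.5893 -0.0085]
top [ 6  5 28] [292.3 202. ] [ 0.5905 -0.0441]
top [ 6  5 25] [300.6 202. ] [ 0.5908 -0.0677]
top [ 6  5 25] [285.  209.9] [ 0.5675 -0.0232]
top [ 5 13 28] [342.7 223.2] [ 0.5312 -0.1882]
top [ 6  7 32] [277.5 251.7] [ 0.4482 -0.0034]
286 136
wrist [ 23  24 417] [287.8 134.7] [ 0.447  -0.0018]
[6.7 0.6 9.2] [-0.4  0.   0. ]
```

Seven are in. Last stray at (0.447,-0.002).

Call:
{"fn": "servo_tool", "kwargs": {"plan": [{"xyz": [3.5,0.3,0],"twist": [0,0,0],"jaw": 0.45},{"xyz": [6.7,0.6,1],"twist": [0,0,0],"jaw": 0.45},{"xyz": [6.7,0.6,5],"twist": [0,0,0],"jaw": 0.45},{"xyz": [6.7,0.6,7.5],"twist": [0,0,0],"jaw": 0.45},{"xyz": [6.7,0.6,9],"twist": [0,0,0],"jaw": 0.45},{"xyz": [6.7,0.6,9.2],"twist": [0,0,0],"jaw": 0.45},{"xyz": [6.7,0.6,9.2],"twist": [0,0,0],"jaw": 1},{"xyz": [6.7,0.6,9.2],"twist": [0,0,0],"jaw": 1},{"xyz": [6.7,0.6,9.2],"twist": [0,0,0],"jaw": 1},{"xyz": [6.7,0.6,9.2],"twist": [0,0,0],"jaw": 1}]}}

```text
time_s: 25.92
tool_pos: [0.4463, -0.0035, 0.1861]
tool_rot: [-179.7, -0.0, 90.0]
force: [-0.0, -0.8, 0.2]
grip_width: 0.0287
grasp_force: 0.0
```

Call:
{"fn": "servo_tool", "kwargs": {"plan": [{"xyz": [0,0,0],"twist": [0,0,0],"jaw": 1},{"xyz": [0,0,0],"twist": [0,0,0],"jaw": 1},{"xyz": [0,0,0],"twist": [0,0,0],"jaw": 1},{"xyz": [0,0,-2],"twist": [0,0,0],"jaw": 1},{"xyz": [0,0,-6],"twist": [0,0,0],"jaw": 1},{"xyz": [0,0,-9],"twist": [0,0,0],"jaw": 1},{"xyz": [0,0,-10.4],"twist": [0,0,0],"jaw": 1},{"xyz": [0,0,-10.4],"twist": [0,0,0],"jaw": 1}]}}

```text
time_s: 26.58
tool_pos: [0.4479, -0.0036, 0.2935]
tool_rot: [179.9, -0.2, 90.0]
force: [0.5, 0.1, -0.0]
grip_width: 0.0184
grasp_force: 15.0
```

Call:
{"fn": "servo_tool", "kwargs": {"plan": [{"xyz": [-1.2,4,0],"twist": [0,0,1],"jaw": 1},{"xyz": [-2.4,8,0],"twist": [0,0,2],"jaw": 1},{"xyz": [-3.8,12,0],"twist": [0,0,4],"jaw": 1},{"xyz": [-4.7,14.5,0],"twist": [0,0,5],"jaw": 1},{"xyz": [-4.7,14.9,0],"twist": [0,0,5],"jaw": 1},{"xyz": [-4.7,14.9,0],"twist": [0,0,5],"jaw": 1},{"xyz": [-4.7,14.9,0],"twist": [0,0,5],"jaw": 1},{"xyz": [-4.7,14.9,0],"twist": [0,0,5],"jaw": 0.45},{"xyz": [-4.7,14.9,0],"twist": [0,0,5],"jaw": 0.45},{"xyz": [-4.7,14.9,0],"twist": [0,0,5],"jaw": 0.45}]}}

```text
time_s: 27.42
tool_pos: [0.5946, -0.05, 0.289]
tool_rot: [-179.6, -0.0, 85.1]
force: [-0.4, -0.5, -0.2]
grip_width: 0.0313
grasp_force: 0.0
```

```bash
python3 - <<'E'
from h import *
print(pose(),st()['grip_width'],st()['time_s'])
T=lambda x,y:(140+(x+.5)/9-.5,190+(y+.5)/9-.5)
# lid from first top picture: display crop lid.png corners
cs=[(78,85),(492,65),(488,428),(88,437)]
print([w('top',*T(*q),.012)[:2] for q in cs]); print('knob',w('top',*T(275,250),.045)[:2],[w('top',*T(*q),.045)[:2] for q in((270,190),(280,308))])
E
```

```text
(array([ 0.59462216, -0.0499541 ,  0.28899029]), array([-1.79640415e+02, -4.92368152e-02,  8.50640463e+01])) 0.031270159349521646 27.4167
[array([0.5962, 0.3759]), array([0.604 , 0.2415]), array([0.4869, 0.2403]), array([0.4825, 0.3697])]
knob [0.5423 0.3029] [array([0.5613, 0.305 ]), array([0.524 , 0.3009])]
```

```bash
python3 - <<'E'
from h import *
path(((.60,.12,.15),Rt(135)),((.543,.304,.13),Rt(183)))
E
```

```text
xyz [16.98 -0.94 -2.48] twist [ -0.32  -0.2  -49.94] rows 7.0
xyz [17.04  8.98  2.  ] twist [ -0.   0. -48.] rows 6.7
```

Call:
{"fn": "servo_tool", "kwargs": {"plan": [{"xyz": [0,0,-2],"twist": [0,0,-4],"jaw": 0.45},{"xyz": [3,-0.2,-2.5],"twist": [0,0,-11],"jaw": 0.45},{"xyz": [6,-0.4,-2.5],"twist": [0,0,-18],"jaw": 0.45},{"xyz": [9,-0.6,-2.5],"twist": [0,0,-25],"jaw": 0.3},{"xyz": [12,-0.7,-2.5],"twist": [0,0,-32],"jaw": 0.3},{"xyz": [15,-0.8,-2.5],"twist": [0,0,-39],"jaw": 0.3},{"xyz": [17,-0.9,-2.5],"twist": [0,0,-46],"jaw": 0.3},{"xyz": [17,-0.9,-2.5],"twist": [0,0,-50],"jaw": 0.3},{"xyz": [17,-0.9,-2.5],"twist": [0,0,-50],"jaw": 0.3}]}}

```text
time_s: 28.17
tool_pos: [0.6006, 0.122, 0.314]
tool_rot: [-179.8, -0.3, 135.4]
force: [-0.4, -1.0, -0.4]
grip_width: 0.0608
grasp_force: 0.0
```

Call:
{"fn": "servo_tool", "kwargs": {"plan": [{"xyz": [2.4,1.3,0.3],"twist": [0,0,-7],"jaw": 0.3},{"xyz": [5,2.6,0.6],"twist": [0,0,-14],"jaw": 0.3},{"xyz": [7.5,4,0.9],"twist": [0,0,-21],"jaw": 0.3},{"xyz": [10,5.3,1.2],"twist": [0,0,-28],"jaw": 0.3},{"xyz": [12.5,6.6,1.5],"twist": [0,0,-35],"jaw": 0.3},{"xyz": [15,8,1.8],"twist": [0,0,-42],"jaw": 0.3},{"xyz": [17,9,2],"twist": [0,0,-48],"jaw": 0.3},{"xyz": [17,9,2],"twist": [0,0,-48],"jaw": 0.3},{"xyz": [17,9,2],"twist": [0,0,-48],"jaw": 0.3}]}}

```text
time_s: 28.92
tool_pos: [0.544, 0.3039, 0.2942]
tool_rot: [180.0, -0.4, -177.0]
force: [0.2, -1.4, -0.2]
grip_width: 0.061
grasp_force: 0.0
```

```bash
python3 - <<'E'
from h import *
print(pose(),st()['grip_width'],st()['qpos'],st()['time_s'])
snap('top');brown('top',(265,165,345,275),.03)
snap('wrist','w2.png');print(px('wrist',(.543,.304,.04)))
im=ld('wrist')['img'];g=cv2.cvtColor(im,cv2.COLOR_BGR2GRAY)
u,v=px('wrist',(.543,.304,.04)).astype(int)
m=(g<60).astype(np.uint8);n,l,s,c=cv2.connectedComponentsWithStats(m);print([(s[i],c[i].round(1)) for i in range(1,n) if s[i,4]>150])
E
```

```text
(array([0.54396424, 0.30391466, 0.29415654]), array([ 179.9847184 ,   -0.36589402, -177.03903054])) 0.06100525936276173 [-40.47831709  19.48670759  10.86811163  95.11255942  -4.14308178
  66.09909892  64.44339487] 28.9167
top [ 20  15 130] [293.  188.6] [ 0.629  -0.0457]
top [ 6  6 28] [291.6 199.4] [ 0.598  -0.0421]
top [ 6  6 25] [279.9 202.3] [ 0.5893 -0.0085]
top [ 6  5 25] [300.6 202. ] [ 0.5908 -0.0677]
top [ 5  5 24] [285.1 209.9] [ 0.5676 -0.0236]
top [ 5 13 30] [342.7 222.9] [ 0.5321 -0.1883]
[279.3 219.1]
[(array([482,   0,  78,  31, 435], dtype=int32), array([532. ,   8.1])), (array([ 118,   14,   47,   61, 1250], dtype=int32), array([143.1,  46.1])), (array([360,  26,  27,  30, 606], dtype=int32), array([373.1,  40.9])), (array([276, 189,  17,  51, 780], dtype=int32), array([284.1, 214.1])), (array([ 181,  241,   46,   37, 1033], dtype=int32), array([209.9, 262.9])), (array([ 330,  241,   47,   37, 1068], dtype=int32), array([346.5, 262.8])), (array([    0,   250,   560,   170, 62159], dtype=int32), array([292., 352.]))]
```

View pics/w2.png

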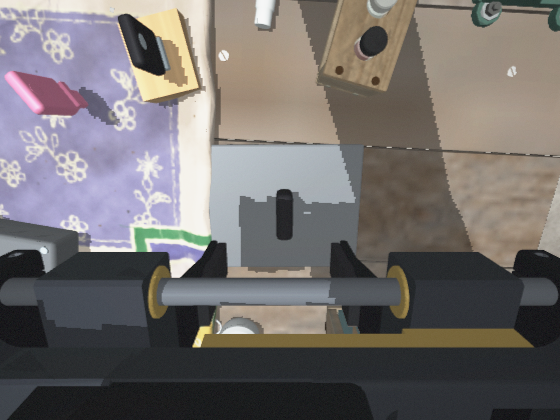

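The wrist view shows the lid square to the tool, with edges at columns 211 and 360 and the knob at (284,214). The hopper count is consistent with eight.

```bash
python3 - <<'E'
from h import *
print(w('wrist',284.3,214,.03),w('wrist',284.3,192,.04),w('wrist',284.5,237,.04))
print([w('wrist',*q,.012) for q in((211,145),(362,145),(212,250),(358,250))])
cum(((.5435,.303,.033),Rt(183)))
E
```

```text
[0.5415 0.3082 0.03  ] [0.5201 0.3069 0.04  ] [0.5585 0.3091 0.04  ]
[array([0.4881, 0.2426, 0.012 ]), array([0.4818, 0.3722, 0.012 ]), array([0.5858, 0.2424, 0.012 ]), array([0.5791, 0.3806, 0.012 ])]
[0.1 0.2 9.7] [-0.  -0.3 -0.3]
```

Call:
{"fn": "servo_tool", "kwargs": {"plan": [{"xyz": [0.1,0.4,3],"twist": [0,0,0],"jaw": 0.45},{"xyz": [0.1,0.4,6],"twist": [0,0,0],"jaw": 0.45},{"xyz": [0.1,0.4,8],"twist": [0,0,0],"jaw": 0.45},{"xyz": [0.1,0.4,9.2],"twist": [0,0,0],"jaw": 0.45},{"xyz": [0.1,0.4,9.7],"twist": [0,0,0],"jaw": 0.45},{"xyz": [0.1,0.4,9.7],"twist": [0,0,0],"jaw": 0.45},{"xyz": [0.1,0.4,9.7],"twist": [0,0,0],"jaw": 1},{"xyz": [0.1,0.4,9.7],"twist": [0,0,0],"jaw": 1},{"xyz": [0.1,0.4,9.7],"twist": [0,0,0],"jaw": 1},{"xyz": [0.1,0.4,9.7],"twist": [0,0,0],"jaw": 1}], "newtons": 40}}

```text
time_s: 29.85
tool_pos: [0.5433, 0.3077, 0.1984]
tool_rot: [179.9, -0.3, -177.0]
force: [0.8, 0.2, -0.2]
grip_width: 0.0287
grasp_force: 0.0
```

Call:
{"fn": "servo_tool", "kwargs": {"plan": [{"xyz": [0,0,0],"twist": [0,0,0],"jaw": 1},{"xyz": [0,0,0],"twist": [0,0,0],"jaw": 1},{"xyz": [0,0,0],"twist": [0,0,0],"jaw": 1},{"xyz": [0,0,0],"twist": [0,0,0],"jaw": 1},{"xyz": [0,0,-2],"twist": [0,0,0],"jaw": 1},{"xyz": [0,0,-5],"twist": [0,0,0],"jaw": 1},{"xyz": [0,0,-8],"twist": [0,0,0],"jaw": 1},{"xyz": [0,0,-12],"twist": [0,0,0],"jaw": 1},{"xyz": [0,0,-15],"twist": [0,0,0],"jaw": 1},{"xyz": [0,0,-15],"twist": [0,0,0],"jaw": 1}]}}

```text
time_s: 30.68
tool_pos: [0.5455, 0.3082, 0.3547]
tool_rot: [179.6, 0.2, -177.0]
force: [1.5, 0.7, 0.4]
grip_width: 0.0135
grasp_force: 40.0
```

```bash
python3 - <<'E'
from h import *
print(pose(),st()['grip_width'],st()['qpos'],st()['time_s'])
snap('wrist');print([[int(x) for x in r] for r in cv2.cvtColor(ld('wrist')['img'],cv2.COLOR_BGR2GRAY)[150:250:12,190:380:10]][0:0])
save('wrist','w3.png',(150,80,420,260),2.5)
path(((.604,-.0506,.20),Rt(172.5)),((.604,-.0506,.135),Rt(172.5)))
E
```

```text
(array([0.54550849, 0.30818372, 0.35470278]), array([ 179.61485047,    0.2389582 , -176.99156223])) 0.013494658506547358 [-40.9581066   16.91576819  11.12874238  91.1686904   -3.63286625
  71.8604043   63.8193766 ] 30.6833
[]
xyz [ -4.03 -36.1   -1.44] twist [ 0.26 -0.   10.52] rows 8.7
xyz [ 0.  -0.   6.5] twist [0. 0. 0.] rows 1.6
```

View pics/w3.png

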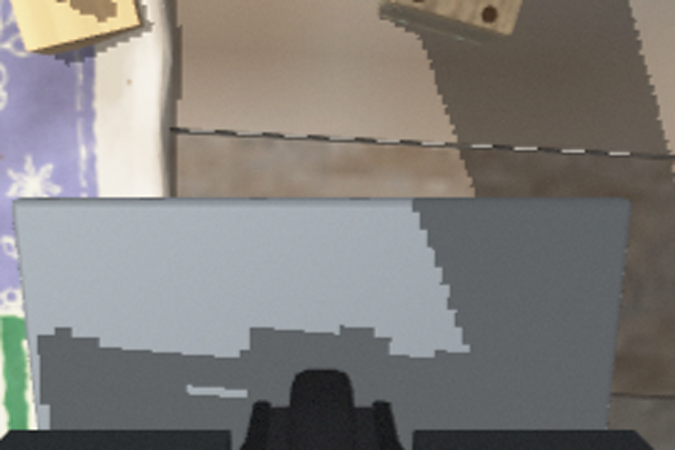

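The lid is held square: its front edge is level at crop row 199, from column 15 to 630. I'll derive its offset in the grip from that.

```bash
python3 - <<'E'
from h import *
p,r=pose();R=Ro.from_euler('xyz',r,degrees=True)
z=p[2]-.164-.021
for q in((150+15.5/2.5-.3,80+199.5/2.5),(150+630/2.5-.3,80+198.5/2.5)):
    X=w('wrist',*q,z);print(X,R.inv().apply(X-p)*1000)
E
```

```text
[0.493  0.2397 0.1663] [ 55.37345673 -66.2018105  184.63692256]
[0.4857 0.3767 0.1663] [ 55.45009299  70.99111425 185.25783048]
```

```bash
python3 - <<'E'
from h import *
print(pose())
cum(((.6025,-.0504,.18),Rt(172.5)))
path(((.6025,-.0504,.18),Rt(172.5)),((.6025,-.0504,.116),Rt(172.5)))
E
```

```text
(array([0.54478284, 0.30788649, 0.3512563 ]), array([ 1.79740680e+02,  2.24075590e-02, -1.76981903e+02]))
[ -3.9 -36.1   0.6] [ 0.3 -0.  10.5]
xyz [ -3.88 -36.09   0.56] twist [ 0.26 -0.   10.52] rows 8.7
xyz [ 0.  -0.   6.4] twist [0. 0. 0.] rows 1.5
```

Call:
{"fn": "servo_tool", "kwargs": {"plan": [{"xyz": [-0.2,-2,0],"twist": [0,0,1],"jaw": 1},{"xyz": [-0.6,-5.5,0],"twist": [0,0,2],"jaw": 1},{"xyz": [-1,-9.5,0],"twist": [0,0,3],"jaw": 1},{"xyz": [-1.4,-13.5,0],"twist": [0,0,4],"jaw": 1},{"xyz": [-1.9,-17.5,0],"twist": [0,0,5],"jaw": 1},{"xyz": [-2.3,-21.5,0.2],"twist": [0,0,6.5],"jaw": 1},{"xyz": [-2.8,-25.5,0.3],"twist": [0,0,8],"jaw": 1},{"xyz": [-3.2,-29.5,0.4],"twist": [0,0,9],"jaw": 1},{"xyz": [-3.5,-32.5,0.5],"twist": [0,0,10],"jaw": 1},{"xyz": [-3.7,-34.5,0.5],"twist": [0.2,0,10.5],"jaw": 1}]}}

```text
time_s: 31.57
tool_pos: [0.5977, -0.0406, 0.3393]
tool_rot: [-179.6, -0.5, 172.1]
force: [-0.1, -0.7, -1.4]
grip_width: 0.0137
grasp_force: 40.0
```

Call:
{"fn": "servo_tool", "kwargs": {"plan": [{"xyz": [-0.1,-1.4,0],"twist": [0,0,0],"jaw": 1},{"xyz": [-0.1,-1.6,0],"twist": [0,0,0],"jaw": 1},{"xyz": [-0.1,-1.6,0],"twist": [0,0,0],"jaw": 1},{"xyz": [-0.1,-1.6,0],"twist": [0,0,0],"jaw": 1}]}}

```text
time_s: 31.9
tool_pos: [0.5974, -0.0499, 0.3405]
tool_rot: [-179.8, -0.5, 172.6]
force: [-0.1, 1.0, -2.7]
grip_width: 0.0136
grasp_force: 40.0
```

```bash
python3 - <<'E'
from h import *
print(pose(),st()['force'])
cum(((.6025,-.0504,.13),Rt(172.5)),((.6025,-.0504,.116),Rt(172.5)))
E
```

```text
(array([ 0.59737267, -0.04994579,  0.3405142 ]), array([-179.80319538,   -0.46730493,  172.57283451])) [-0.05938662  1.00273681 -2.73826757]
[-0.6  0.   4.6] [-0.2 -0.5  0.1]
[-0.6  0.   6. ] [-0.2 -0.5  0.1]
```

Call:
{"fn": "servo_tool", "kwargs": {"plan": [{"xyz": [-0.5,0,0.5],"twist": [-0.2,-0.5,0],"jaw": 1},{"xyz": [-0.5,0,2],"twist": [-0.2,-0.5,0],"jaw": 1},{"xyz": [-0.5,0,3],"twist": [-0.2,-0.5,0],"jaw": 1},{"xyz": [-0.5,0,3.8],"twist": [-0.2,-0.5,0],"jaw": 1},{"xyz": [-0.5,0,3.8],"twist": [-0.2,-0.5,0],"jaw": 1},{"xyz": [-0.5,0,3.8],"twist": [-0.2,-0.5,0],"jaw": 1},{"xyz": [-0.5,0,3.8],"twist": [-0.2,-0.5,0],"jaw": 1}]}}

```text
time_s: 32.48
tool_pos: [0.6027, -0.0517, 0.3041]
tool_rot: [-180.0, 0.2, 172.5]
force: [0.5, 0.1, -1.1]
grip_width: 0.0137
grasp_force: 40.0
```

```bash
python3 - <<'E'
from h import *
print(pose(),st()['force'])
cum(((.6025,-.0504,.13),Rt(172.5)),((.6025,-.0504,.116),Rt(172.5)))
E
```

```text
(array([ 0.60272003, -0.05170368,  0.30414209]), array([-179.97424511,    0.20080062,  172.53980938])) [ 0.53369862  0.05237157 -1.10638534]
[0.  0.1 1. ] [-0.   0.2  0. ]
[0.  0.1 2.4] [-0.   0.2  0. ]
```

Call:
{"fn": "servo_tool", "kwargs": {"plan": [{"xyz": [0,0.1,0.5],"twist": [0,0.2,0],"jaw": 1},{"xyz": [0,0.1,0.9],"twist": [0,0.2,0],"jaw": 1},{"xyz": [0,0.1,1.3],"twist": [0,0.2,0],"jaw": 1},{"xyz": [0,0.1,1.6],"twist": [0,0.2,0],"jaw": 1},{"xyz": [0,0.1,1.9],"twist": [0,0.2,0],"jaw": 1},{"xyz": [0,0.1,2.1],"twist": [0,0.2,0],"jaw": 1},{"xyz": [0,0.1,2.2],"twist": [0,0.2,0],"jaw": 1},{"xyz": [0,0.1,2.2],"twist": [0,0.2,0],"jaw": 1},{"xyz": [0,0.1,2.2],"twist": [0,0.2,0],"jaw": 1}]}}

```text
time_s: 33.23
tool_pos: [0.6027, -0.051, 0.2818]
tool_rot: [-180.0, -0.0, 172.5]
force: [0.6, -0.6, -2.0]
grip_width: 0.0139
grasp_force: 40.0
```

The height matches the seated value. I'll release it.

Call:
{"fn": "servo_tool", "kwargs": {"plan": [{"xyz": [0,0,0.1],"twist": [0,0,0],"jaw": 1},{"xyz": [0,0,0.1],"twist": [0,0,0],"jaw": 1},{"xyz": [0,0,0.1],"twist": [0,0,0],"jaw": 0.5},{"xyz": [0,0,0.1],"twist": [0,0,0],"jaw": 0.5},{"xyz": [0,0,0.1],"twist": [0,0,0],"jaw": 0.5},{"xyz": [0,0,0.1],"twist": [0,0,0],"jaw": 0.5},{"xyz": [0,0,-3],"twist": [0,0,0],"jaw": 0.5},{"xyz": [0,0,-7],"twist": [0,0,0],"jaw": 0.5},{"xyz": [0,0,-11],"twist": [0,0,0],"jaw": 0.5},{"xyz": [0,0,-11],"twist": [0,0,0],"jaw": 0.5}]}}

```text
time_s: 34.07
tool_pos: [0.6047, -0.0517, 0.4009]
tool_rot: [179.9, 0.8, 172.5]
force: [1.3, -0.9, 1.4]
grip_width: 0.0427
grasp_force: 0.0
```

```bash
python3 - <<'E'
from h import *
print(pose(),st()['qpos'],st()['force'])
# key: block top corners -> yaw and centre
c=np.array([[.4427,.2353],[.4566,.1878],[.4082,.1759],[.3913,.222]])
print(c.mean(0),[(np.linalg.norm(c[i]-c[(i+1)%4]),np.degrees(np.arctan2(*(c[i]-c[(i+1)%4])[::-1]))) for i in range(4)])
for y in(15,105,195):
    from ik import *
    print(y)
E
```

```text
(array([ 0.60471503, -0.05166784,  0.40088215]), array([179.90609915,   0.77406953, 172.50533036])) [-18.32208881  13.37038244  24.5036548   91.18697505  -5.74501947
  75.89694913  89.42770706] [ 1.26818737 -0.86401444  1.37143131]
[0.4247  0.20525] [(np.float64(0.04949201955871271), np.float64(106.31114250905534)), (np.float64(0.04984144861458182), np.float64(13.813195331376473)), (np.float64(0.0491001018328883), np.float64(-69.86734854316082)), (np.float64(0.053092843208854434), np.float64(-165.49262780329545))]
15
105
195
```

```bash
python3 - <<'E'
from h import *
cum(((.424,.205,.15),Rt(195)))
from ik import *
q=np.array(env.get_obs()['qpos'])
for G,y in(((.424,.205,.15),195),((.424,.205,.055),195),((.6187,.0606,.12),172.5),((.6187,.0606,.1),104)):
    q,e=ik(tcp(G,Rt(y)),Rt(y),q);print(np.round(q),round(e,3))
E
```

```text
[21.4 23.1  8.4] [ -0.1   0.8 -22.5]
[-36.  -1.   7. 116.   0.  65.  76.] 0.001
[-35.   6.   7. 121.  -1.  53.  77.] 0.0
[-21.  19.  15.  97.  -6.  65.  79.] 0.0
[-30.  22.  27.  98. -11.  63.  14.] 0.001
```

Call:
{"fn": "servo_tool", "kwargs": {"plan": [{"xyz": [2.5,2.7,1],"twist": [0,0.8,-3],"jaw": 0.5},{"xyz": [5,5.4,2],"twist": [0,0.8,-6],"jaw": 0.5},{"xyz": [7.5,8,3],"twist": [0,0.8,-9],"jaw": 0.5},{"xyz": [10,10.8,4],"twist": [0,0.8,-12],"jaw": 0.5},{"xyz": [12.5,13.5,5],"twist": [0,0.8,-15],"jaw": 0.5},{"xyz": [15,16.2,6],"twist": [0,0.8,-18],"jaw": 0.5},{"xyz": [17.5,18.9,7],"twist": [0,0.8,-21],"jaw": 0.5},{"xyz": [20,21.6,8],"twist": [0,0.8,-22.5],"jaw": 0.5},{"xyz": [21.4,23.1,8.4],"twist": [0,0.8,-22.5],"jaw": 0.5},{"xyz": [21.4,23.1,8.4],"twist": [0,0.8,-22.5],"jaw": 0.5}]}}

```text
time_s: 34.9
tool_pos: [0.4172, 0.2101, 0.3067]
tool_rot: [179.8, -1.0, -164.5]
force: [0.1, 0.2, -0.9]
grip_width: 0.0438
grasp_force: 0.0
```

Call:
{"fn": "servo_tool", "kwargs": {"plan": [{"xyz": [0,0,0],"twist": [0,0,0],"jaw": 0.5},{"xyz": [0,0,0],"twist": [0,0,0],"jaw": 0.5}]}}

```text
time_s: 35.07
tool_pos: [0.4213, 0.2052, 0.3081]
tool_rot: [179.9, -0.8, -165.0]
force: [0.6, -0.5, -0.1]
grip_width: 0.0439
grasp_force: 0.0
```

```bash
python3 - <<'E'
from h import *
print(pose(),st()['qpos'])
snap('wrist');snap('top')
u,v=px('wrist',(.424,.205,.06)).astype(int);print(u,v)
im=ld('wrist')['img'][v-75:v+75,u-100:u+100];a=cv2.resize(im,None,fx=4,fy=4,interpolation=cv2.INTER_CUBIC);print(a.shape,(u-100,v-75))
cv2.imwrite('pics/k.png',a)
# lid check by top: dark knob
g=cv2.cvtColor(ld('top')['img'],cv2.COLOR_BGR2GRAY);n,l,s,c=cv2.connectedComponentsWithStats((g[170:225,262:330]<45).astype(np.uint8))
for i in range(1,n):
    if s[i,4]>20:print(s[i],w('top',*(c[i]+[262,170]),.12))
E
```

```text
(array([0.42125834, 0.20521704, 0.30810953]), array([ 179.88304165,   -0.7669425 , -165.03231072])) [-37.33665282   0.7114002    8.30937505 115.01955788  -0.44421563
  64.99273314  76.12994082]
275 228
(600, 800, 3) (np.int64(175), np.int64(153))
[31 20  4 12 26] [ 0.6038 -0.0494  0.12  ]
```

View pics/k.png

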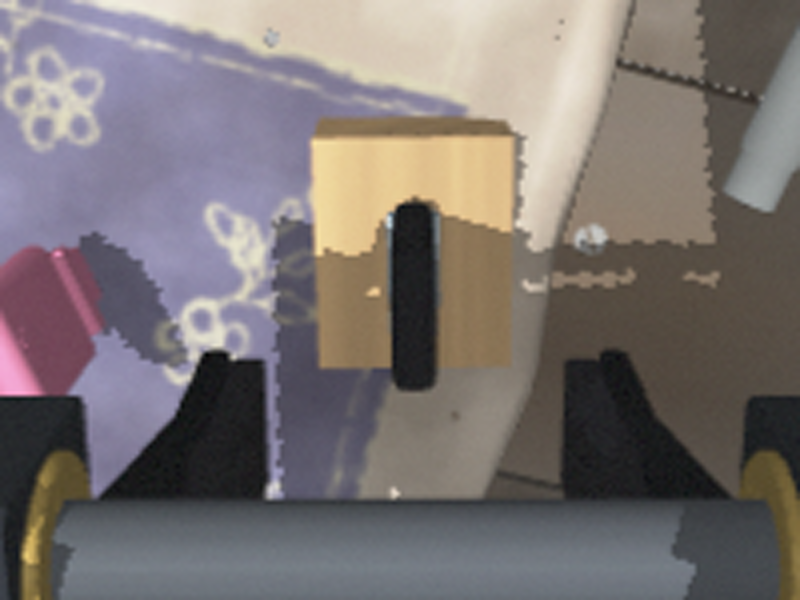

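The key stands square to the tool, with the bow in column 414 over rows 205–388 and the block at columns 313–515. It is clearly the black one.

```bash
python3 - <<'E'
from h import *
f=lambda x,y:(175+(x+.5)/4-.5,153+(y+.5)/4-.5)
p,r=pose();R=Ro.from_euler('xyz',r,degrees=True)
for q,z in(((414,205),.072),((414,388),.072),((414,205),.032),((414,300),.06),((313,137),.026),((515,135),.026),((318,368),.026),((512,368),.026)):
    X=w('wrist',*f(*q),z);print(q,z,X[:2],np.round(R.inv().apply(X-p)*1000,1)[:2])
E
```

```text
(414, 205) 0.072 [0.4005 0.2013] [18.1  1.5]
(414, 388) 0.072 [0.4361 0.2108] [-18.7   1.6]
(414, 205) 0.032 [0.4104 0.2041] [7.3 1.6]
(414, 300) 0.06 [0.4226 0.2072] [-4.9  1.5]
(313, 137) 0.026 [0.4026 0.1787] [ 21.3 -20.9]
(515, 135) 0.026 [0.3906 0.2221] [21.7 24.1]
(318, 368) 0.026 [0.456  0.1929] [-34.  -20.9]
(512, 368) 0.026 [0.4443 0.237 ] [-34.   24.7]
```

```bash
python3 - <<'E'
from h import *
p,r=pose();R=Ro.from_euler('xyz',r,degrees=True)
X=p+R.apply([-.0055,.0016,.25]);print(X, 'block',p+R.apply([-.0062,.0017,.28]))
cum(((X[0],X[1],.055),Rt(195)))
E
```

```text
[0.42311814 0.20739504 0.05811968] block [0.42336316 0.20763515 0.02811331]
[-0.3  0.2  8.9] [ 0.1 -0.8 -0.1]
```

Call:
{"fn": "servo_tool", "kwargs": {"plan": [{"xyz": [-0.3,0.2,2],"twist": [0.1,-0.8,0],"jaw": 0.5},{"xyz": [-0.3,0.2,5],"twist": [0.1,-0.8,0],"jaw": 0.5},{"xyz": [-0.3,0.2,7.5],"twist": [0.1,-0.8,0],"jaw": 0.5},{"xyz": [-0.3,0.2,8.6],"twist": [0.1,-0.8,0],"jaw": 0.5},{"xyz": [-0.3,0.2,8.9],"twist": [0.1,-0.8,0],"jaw": 0.5},{"xyz": [-0.3,0.2,8.9],"twist": [0.1,-0.8,0],"jaw": 0.5},{"xyz": [-0.3,0.2,8.9],"twist": [0.1,-0.8,0],"jaw": 0.5},{"xyz": [-0.3,0.2,8.9],"twist": [0.1,-0.8,0],"jaw": 0.5}], "newtons": 30}}

```text
time_s: 35.83
tool_pos: [0.4226, 0.2088, 0.2203]
tool_rot: [179.9, 0.1, -165.0]
force: [-0.3, 0.4, 1.2]
grip_width: 0.0437
grasp_force: 0.0
```

```bash
python3 - <<'E'
from h import *
print(pose(),st()['force'])
cum(((.42312,.2074,.055),Rt(195)))
snap('wrist');print(px('wrist',(.42312,.2074,.072)))
g=cv2.cvtColor(ld('wrist')['img'],cv2.COLOR_BGR2GRAY)
for r in(236,242,248):print(r,list(g[r,245:320:2]))
E
```

```text
(array([0.42259746, 0.20882662, 0.22028626]), array([ 1.79912986e+02,  1.37003482e-01, -1.64999751e+02])) [-0.31200415  0.38824085  1.23067335]
[-0.  -0.2  0.1] [0.1 0.1 0. ]
[272.4 287.2]
236 [np.uint8(128), np.uint8(126), np.uint8(124), np.uint8(125), np.uint8(123), np.uint8(120), np.uint8(120), np.uint8(119), np.uint8(124), np.uint8(114), np.uint8(97), np.uint8(22), np.uint8(21), np.uint8(27), np.uint8(22), np.uint8(26), np.uint8(21), np.uint8(27), np.uint8(117), np.uint8(108), np.uint8(120), np.uint8(122), np.uint8(126), np.uint8(122), np.uint8(121), np.uint8(121), np.uint8(121), np.uint8(120), np.uint8(117), np.uint8(120), np.uint8(118), np.uint8(118), np.uint8(121), np.uint8(122), np.uint8(153), np.uint8(196), np.uint8(137), np.uint8(122)]
242 [np.uint8(128), np.uint8(127), np.uint8(122), np.uint8(123), np.uint8(122), np.uint8(120), np.uint8(118), np.uint8(122), np.uint8(124), np.uint8(117), np.uint8(45), np.uint8(27), np.uint8(23), np.uint8(27), np.uint8(26), np.uint8(24), np.uint8(26), np.uint8(23), np.uint8(113), np.uint8(112), np.uint8(118), np.uint8(122), np.uint8(125), np.uint8(121), np.uint8(120), np.uint8(120), np.uint8(201), np.uint8(200), np.uint8(196), np.uint8(194), np.uint8(193), np.uint8(196), np.uint8(184), np.uint8(119), np.uint8(119), np.uint8(117), np.uint8(94), np.uint8(92)]
248 [np.uint8(128), np.uint8(126), np.uint8(123), np.uint8(122), np.uint8(122), np.uint8(119), np.uint8(119), np.uint8(120), np.uint8(125), np.uint8(116), np.uint8(29), np.uint8(29), np.uint8(25), np.uint8(26), np.uint8(26), np.uint8(30), np.uint8(24), np.uint8(27), np.uint8(114), np.uint8(117), np.uint8(119), np.uint8(122), np.uint8(124), np.uint8(121), np.uint8(117), np.uint8(121), np.uint8(124), np.uint8(120), np.uint8(118), np.uint8(118), np.uint8(117), np.uint8(119), np.uint8(118), np.uint8(117), np.uint8(116), np.uint8(103), np.uint8(34), np.uint8(36)]
```

Call:
{"fn": "servo_tool", "kwargs": {"plan": [{"xyz": [0,-0.1,0.1],"twist": [0,0,0],"jaw": 0.5},{"xyz": [0,-0.1,0.1],"twist": [0,0,0],"jaw": 0.5},{"xyz": [0,-0.1,0.1],"twist": [0,0,0],"jaw": 1},{"xyz": [0,-0.1,0.1],"twist": [0,0,0],"jaw": 1},{"xyz": [0,-0.1,0.1],"twist": [0,0,0],"jaw": 1},{"xyz": [0,-0.1,0.1],"twist": [0,0,0],"jaw": 1},{"xyz": [0,-0.1,0.1],"twist": [0,0,0],"jaw": 1},{"xyz": [0,-0.1,0.1],"twist": [0,0,0],"jaw": 1},{"xyz": [0,-0.1,0.1],"twist": [0,0,0],"jaw": 1},{"xyz": [0,-0.1,0.1],"twist": [0,0,0],"jaw": 1}], "newtons": 10}}

```text
time_s: 36.72
tool_pos: [0.422, 0.2071, 0.2176]
tool_rot: [-180.0, -0.0, -165.0]
force: [0.8, -2.2, -0.3]
grip_width: 0.009
grasp_force: 10.0
```

```bash
cat >> h.py <<'E'
def darkcols(rows,lo=240,hi=310,th=70):
    g=cv2.cvtColor(ld('wrist')['img'],cv2.COLOR_BGR2GRAY)
    for r in rows:
        x=np.where(g[r,lo:hi]<th)[0]+lo; print(r,x.min() if len(x) else None,x.max() if len(x) else None,len(x))
E
python3 - <<'E'
from h import *
p,r=pose();R=Ro.from_euler('xyz',r,degrees=True);print(p,r,st()['force'],st()['grip_width'])
f=R.inv().apply(st()['force']);print(f)
snap('wrist');darkcols((236,242,248))
print(px('wrist',p+R.apply([0,0,.150])),px('wrist',p+R.apply([0,.002,.150])))
E
```

```text
[0.42197528 0.20708313 0.21756888] [-1.79989327e+02 -4.90516070e-02 -1.64992140e+02] [ 0.76201504 -2.1507016  -0.34445464] 0.008959098826063475
[-0.17939028 -2.27460263  0.34472492]
236 279 280 2
242 256 301 30
248 254 302 49
[276.  285.6] [280.1 285.6]
```

Call:
{"fn": "servo_tool", "kwargs": {"plan": [{"xyz": [0,-0.1,0],"twist": [0,0,0],"jaw": 1},{"xyz": [0,-0.1,0],"twist": [0,0,0],"jaw": 1},{"xyz": [0,-0.1,0],"twist": [0,0,0],"jaw": 1},{"xyz": [0,-0.1,-0.7],"twist": [0,0,0],"jaw": 1},{"xyz": [0,-0.1,-1.5],"twist": [0,0,0],"jaw": 1},{"xyz": [0,-0.1,-3],"twist": [0,0,0],"jaw": 1},{"xyz": [0,-0.1,-6],"twist": [0,0,0],"jaw": 1},{"xyz": [0,-0.1,-9],"twist": [0,0,0],"jaw": 1},{"xyz": [0,-0.1,-9],"twist": [0,0,0],"jaw": 1},{"xyz": [0,-0.1,-9],"twist": [0,0,0],"jaw": 1}], "newtons": 35}}

```text
time_s: 37.6
tool_pos: [0.423, 0.2071, 0.3105]
tool_rot: [179.9, 0.3, -165.0]
force: [-1.0, 0.2, -0.3]
grip_width: 0.0089
grasp_force: 35.0
```

```bash
python3 - <<'E'
from h import *
p,r=pose();R=Ro.from_euler('xyz',r,degrees=True);print(p,r,st()['force'],st()['grip_width'])
snap('wrist');g=cv2.cvtColor(ld('wrist')['img'],cv2.COLOR_BGR2GRAY)
Y=lambda x,y,z:px('wrist',p+R.apply([x,y,z]))
print('tip',Y(0,0,.164+.044-.003),'shoulder',Y(0,0,.164+.026-.003),'bow+x bottom',Y(.015,0,.181),'bow -x top',Y(-.015,0,.141),'bow +x top',Y(.015,0,.141))
for rr in range(150,262,4):print(rr,' '.join('%3d'%x for x in g[rr,258:300:2]))
path(((.6187,.0606,.15),Rt(172.5)))
E
```

```text
[0.42296462 0.20710332 0.31051205] [ 179.85182352    0.27710887 -164.97098163] [-0.98868747  0.16420373 -0.30020714] 0.008945819682836144
tip [276.5 242.3] shoulder [276.4 253.7] bow+x bottom [276.3 234.1] bow -x top [276.  323.8] bow +x top [275.8 266.4]
150 206 206 204 206 209 209 211 214 215 214 215 214 212 213 214 220 220 219 216 212 208
154 203 204 203 203 206 206 206 208 208 210 209 210 209 211 210 217 217 214 209 205 202
158 202 203 204 204 203 205 203 203 205 205 204 205 207 209 215 211 212 209 203 201 199
162 189 190 211 210 209 208 207 208 207 208 207 207 208 212 214 211 213 206 202 199 199
166 126 128 129 140 153 163 157 166 196 211 211 212 212 215 208 207 205 200 198 197 197
170 142 147 144 153 171 164 161 167 162 142 137 138 141 146 161 188 202 198 199 199 197
174 118 118 122 121 122 121 117 117 113 114 112 112 109 110 111 117 127 132 150 162 187
178 135 133 129 121 128 128 120 131 132 127 115 123 128 135 141 150 143 135 137 140 139
182 208 207 205 201 203 205 209 207 205 201 197 196 197 199 205 205 199 202 199 195 196
186 209 204 204 201 201 205 208 207 206 201 196 197 
[... 981 characters left out ...]
20 116 122 120 118 117
234 128 119 120 119 121 124 124 124 121 114 111 113 117 117 122 122 119 120 120 117 118
238  74  77  78  90  78  79 102  40  28  28  29  27  25  36 100 108 118 121 122 128 126
242  22  27  48  66  63  73  90  21  27  24  28  26  24  23  69  94  97  98 110  27  26
246  25  21  26  35  28  29  30  25  25  24  26  27  28  23  26  31  30  32  29  23  26
250  25  16  28  31  26  32  27  28  22  29  27  26  22  27  27  32  31  30  32  18  24
254  22  27  28  29  32  27  21  27  29  29  28  25  24  23  27  33  34  33  33  23  27
258  24  24  30  30  31  32  29  29  23  29  27  27  26  24  25  32  33  33  30  27  27
xyz [-15.18 -19.21  -0.52] twist [ 0.11  0.07 22.53] rows 5.9
```

Call:
{"fn": "servo_tool", "kwargs": {"plan": [{"xyz": [-2,-2.5,0],"twist": [0,0,3],"jaw": 1},{"xyz": [-4,-5,0],"twist": [0,0,6],"jaw": 1},{"xyz": [-6,-7.6,0],"twist": [0,0,9],"jaw": 1},{"xyz": [-8,-10,0],"twist": [0,0,12],"jaw": 1},{"xyz": [-10,-12.6,0],"twist": [0,0,15],"jaw": 1},{"xyz": [-12,-15,-0.3],"twist": [0,0,18],"jaw": 1},{"xyz": [-14,-17.7,-0.5],"twist": [0.1,0,21],"jaw": 1},{"xyz": [-15.2,-19.2,-0.5],"twist": [0.1,0,22.5],"jaw": 1},{"xyz": [-15.2,-19.2,-0.5],"twist": [0.1,0,22.5],"jaw": 1},{"xyz": [-15.2,-19.2,-0.5],"twist": [0.1,0,22.5],"jaw": 1}]}}

```text
time_s: 38.48
tool_pos: [0.6187, 0.0595, 0.3107]
tool_rot: [-179.8, -0.2, 172.4]
force: [-0.3, 1.0, -1.9]
grip_width: 0.0087
grasp_force: 35.0
```

```bash
python3 - <<'E'
from h import *
p,r=pose();print(p,r)
cum(((.6187,.0606,.125),Rt(172.5)))
E
```

```text
[0.61874871 0.05947886 0.31070386] [-179.83968569   -0.18949153  172.41070761]
[0.  0.1 2.2] [-0.2 -0.2 -0.1]
```

Call:
{"fn": "servo_tool", "kwargs": {"plan": [{"xyz": [0,0.1,0.8],"twist": [-0.1,-0.2,0],"jaw": 1},{"xyz": [0,0.1,1.6],"twist": [-0.1,-0.2,0],"jaw": 1},{"xyz": [0,0.1,2.2],"twist": [-0.1,-0.2,0],"jaw": 1},{"xyz": [0,0.1,2.2],"twist": [-0.1,-0.2,0],"jaw": 1},{"xyz": [0,0.1,2.2],"twist": [-0.1,-0.2,0],"jaw": 1},{"xyz": [0,0.1,2.2],"twist": [-0.1,-0.2,0],"jaw": 1}]}}

```text
time_s: 38.98
tool_pos: [0.6187, 0.0618, 0.2906]
tool_rot: [180.0, 0.2, 172.6]
force: [-0.5, -0.4, -0.4]
grip_width: 0.0086
grasp_force: 35.0
```

```bash
python3 - <<'E'
from h import *
p,r=pose();R=Ro.from_euler('xyz',r,degrees=True);print(p,r,st()['force'])
snap('wrist');g=cv2.cvtColor(ld('wrist')['img'],cv2.COLOR_BGR2GRAY)
Y=lambda x,y,z:px('wrist',p+R.apply([x,y,z]))
zt=p[2]-.062
print('cyl ctr',Y(0,0,zt),'front',Y(.02,0,zt),'left/right',Y(0,-.02,zt),Y(0,.02,zt),'slot+x',Y(.008,0,zt),'tip',Y(.007,0,.2096))
for rr in range(160,246,3):print(rr,' '.join('%3d'%x for x in g[rr,226:334:3]))
E
```

```text
[0.61874954 0.06183213 0.29062756] [179.96317316   0.18237191 172.55591171] [-0.52642136 -0.40894906 -0.39964175]
cyl ctr [276.8 230.6] front [276.7 204.5] left/right [249.8 230.6] [303.8 230.6] slot+x [276.8 220.3] tip [276.6 230.6]
160  94  93  92  92  91  93  94 140 140 140 139 140 139 140 140 139 139 139 139 139 140 138 138 137 139 139 137 137 139 137 136 136 137 137 136 103
163  96  95  97  95  96  95 112 174 175 175 173 173 171 171 170 169 166 168 167 167 166 164 165 162 164 161 164 160 160 161 160 158 158 161 156 126
166  97  97  99  97  95  97 179 176 178 175 175 174 176 175 173 174 171 171 172 169 168 170 168 168 167 166 166 163 165 166 164 159 236 235 160 127
169  96  96  97  98  98 130 177 177 175 176 176 175 174 173 173 173 173 170 171 169 169 168 168 167 167 166 165 165 165 163 163 173 236 236 159 124
172  97  97  98  98 190 190 247 177 176 176 174 174 174 174 172 172 172 171 169 169 169 169 166 166 165 164 164 163 163 161 162 161 167 160 159 121
175  96  97  97  98 187 186 247 123 175 175 173 173 172 170 172 170 173 168 167 170 168 168 167 166 165 165 164 162 161 162 16
[... 2725 characters left out ...]
  75  73  75 103 149 151 125 114 125 125 151 148 139  73  74  74  77  95  95  97  97  96  97  95  94  87 155
235  94  97  97  95  94  98  96  97  85  73  74  75  98 151 151 126 115 111 107 148 151 137  72  73  73  76  95  94  95  96  95  95  97  96  89 154
238  92  96  97  97  96  96  96  95  90  73  75  75 102 154 146 103  29  27  27  26 112 128  76  72  72  83  96  95  95  96  95  95  95  97  91 149
241  94  95  94  96  94  96  95  95  95  75  34  26  83 144 134  49  28  29  32  32 105  73  72  27  28  62  95  97  98  95  96  96  96  96  95 149
244  92  96  96  96  97  97  96  96  96  95  19  27  31  37  35  27  33  30  32  32  25  36  34  29  28  37  97  96  94  94  96  95  97  95  98 152
```

```bash
python3 - <<'E'
from h import *
g=cv2.cvtColor(ld('wrist')['img'],cv2.COLOR_BGR2GRAY)
print('    ',' '.join('%3d'%x for x in range(258,296)))
for rr in range(205,243):print(rr,' '.join('%3d'%x for x in g[rr,258:296]))
for rr in range(222,240,3):print(rr,' '.join('%3d'%x for x in g[rr,244:254]),'|',' '.join('%3d'%x for x in g[rr,297:309]))
E
```

```text
258 259 260 261 262 263 264 265 266 267 268 269 270 271 272 273 274 275 276 277 278 279 280 281 282 283 284 285 286 287 288 289 290 291 292 293 294 295
205 110  56  56  55  59  60  60  59  57  59  60  58  55  56  58  61  62  65  65  63  64  61  61  61  61  60  59  58  58  59  59  58  60  58  58  70 111 147
206  55  58  57  59  57  56  60  58  60  62  62  64  63  67  71  74  72  76  76  76  72  70  68  64  63  61  63  61  58  57  59  57  58  56  56  55  71 114
207  56  54  57  58  59  58  59  64  67  72  74  76  79  79  77  78  80  81  83  80  76  77  76  76  75  74  71  65  64  59  57  56  56  58  55  56  56  91
208  57  57  57  58  58  61  67  72  76  78  77  76  76  77  76  76  83 108 129 101  74  76  76  77  77  76  78  77  75  70  60  58  57  56  56  54  56  71
209  57  57  60  59  64  74  78  79  80  75  76  75  75  78  77  76  95 148 174 127  85  83  76  75  75  76  74  77  78  77  73  66  59  56  58  57  56  58
210  56  57  62  67  73  78  78  81  86  87  87  87  86  87  85  86 103 165 202 160 125 117  77  76  78  77  77  76  78  75  75  77  72  61  59  56  57  54
211  57  66 
[... 4843 characters left out ...]
  50  83  66  89 115 113 102 109  99  32  27  29  31  27  29  31  30  29  26  30  28  31  30  39  76 109  97  76  60  60  61  63  62  19
222  95 103 121 152 154 153 137  64  73  75 |  73  73  72  75 101 144 144 146 141 116  96  94
225  97  95 112 151 151 141  94  71  74  76 |  72  70  73  73  78 111 144 144 140 116  96  94
228  96  95  95 113 146 137  65  73  72  72 |  72  73  74  72  72  91 143 135 107  95  96  94
231  95  96  95  95 114 134  71  73  72  74 |  74  72  74  75  73  85 117 103  96  97  95  96
234  96  96  97  96  95  90  72  71  72  69 |  70  70  72  72  86 111  94  98  97  95  95  94
237  96  96  94  94  97  97  90  73  75  72 |  72  73  72  71  77  97  97  94  96  97  95  94
```

Call:
{"fn": "servo_tool", "kwargs": {"plan": [{"xyz": [0.2,-0.19,0.5],"twist": [0,0,0],"jaw": 1},{"xyz": [0.2,-0.19,1],"twist": [0,0,0],"jaw": 1},{"xyz": [0.2,-0.19,1.4],"twist": [0,0,0],"jaw": 1},{"xyz": [0.2,-0.19,1.4],"twist": [0,0,0],"jaw": 1},{"xyz": [0.2,-0.19,1.4],"twist": [0,0,0],"jaw": 1},{"xyz": [0.2,-0.19,1.4],"twist": [0,0,0],"jaw": 1},{"xyz": [0.2,-0.19,1.4],"twist": [0,0,0],"jaw": 1},{"xyz": [0.2,-0.19,1.4],"twist": [0,0,0],"jaw": 1}]}}

```text
time_s: 39.7
tool_pos: [0.6169, 0.0599, 0.2768]
tool_rot: [180.0, 0.2, 172.5]
force: [-0.3, -0.7, -0.7]
grip_width: 0.0084
grasp_force: 35.0
```

```bash
python3 - <<'E'
from h import *
p,r=pose();R=Ro.from_euler('xyz',r,degrees=True);print(p,r,st()['force'])
snap('wrist');g=cv2.cvtColor(ld('wrist')['img'],cv2.COLOR_BGR2GRAY)
Y=lambda x,y,z:px('wrist',p+R.apply([x,y,z]))
zt=p[2]-.062
print('plate front',Y(.01,0,zt),'cyl front',Y(.02,0,zt),'slot',Y(.008,0,zt),'bow bot',Y(.015,0,.1856),Y(.014,0,.1856),'tip',Y(.007,0,.2096))
print('    ',' '.join('%3d'%x for x in range(264,292)))
for rr in range(204,246):print(rr,' '.join('%3d'%x for x in g[rr,264:292]))
E
```

```text
[0.61686646 0.05990702 0.27675086] [179.96499858   0.20404163 172.52630059] [-0.26440044 -0.67611568 -0.66727796]
plate front [276.7 224. ] cyl front [276.7 210. ] slot [276.7 226.7] bow bot [276.5 232.1] [276.5 233.7] tip [276.7 230.7]
     264 265 266 267 268 269 270 271 272 273 274 275 276 277 278 279 280 281 282 283 284 285 286 287 288 289 290 291
204 152 152 150 148 148 148 149 153 153 149 146 143 144 138 123 123 126 141 142 143 148 152 154 155 151 149 148 146
205 152 150 149 148 147 140 144 145 137 102  96  74  58  61  58  58  55  65  78  85 105 132 147 145 145 145 146 146
206 150 152 149 141 132  94  73  59  58  59  59  58  58  60  59  58  58  58  58  58  59  59  60  64  84 112 140 145
207 151 152 140  91  59  59  59  57  56  57  59  57  56  58  60  58  58  58  60  58  59  56  56  58  56  58  79 123
208 147 147 134  58  57  57  58  58  58  58  55  59  58  59  58  56  61  58  59  57  55  56  57  56  56  59  57  63
209  93  66  65  57  56  56  57  58  58  60  62  57  58  58  58  60  57  60  59  60  58  57  58  58  57  57  57  56
210  64  65  66  63  58  60  60  58  59  61  59  6
[... 3425 characters left out ...]
 148
240 102 154 156 151 139 116 113  63  28  31  33  30  32  26  26  32  31  27  30  29  28  49  91 124 129 154 148 147
241 102 151 148 143 134 138 126  50  29  28  29  33  30  32  29  33  28  30  23  35  24  50 104 139 134 148 144 146
242  81 116 113 110 102 106  98  31  30  30  31  30  29  30  32  27  30  28  28  31  27  37  75 111 106 111 111 115
243  33  35  36  34  35  36  33  27  32  28  29  33  31  31  27  27  27  31  28  31  26  27  30  33  33  35  37  36
244  35  36  35  36  32  29  32  26  32  30  32  27  30  30  30  33  31  26  30  32  29  31  30  37  35  38  33  31
245  36  33  36  34  38  35  33  32  31  29  27  30  29  29  30  32  27  30  28  29  28  27  32  36  37  35  36  33
```

Call:
{"fn": "servo_tool", "kwargs": {"plan": [{"xyz": [0.07,0.05,0.2],"twist": [0,0,0],"jaw": 1},{"xyz": [0.07,0.05,0.2],"twist": [0,0,0],"jaw": 1},{"xyz": [0.07,0.05,0.3],"twist": [0,0,0],"jaw": 1},{"xyz": [0.07,0.05,0.4],"twist": [0,0,0],"jaw": 1},{"xyz": [0.07,0.05,0.5],"twist": [0,0,0],"jaw": 1},{"xyz": [0.07,0.05,0.6],"twist": [0,0,0],"jaw": 1},{"xyz": [0.07,0.05,0.7],"twist": [0,0,0],"jaw": 1},{"xyz": [0.07,0.05,0.8],"twist": [0,0,0],"jaw": 1},{"xyz": [0.07,0.05,0.8],"twist": [0,0,0],"jaw": 1},{"xyz": [0.07,0.05,0.8],"twist": [0,0,0],"jaw": 1}]}}

```text
time_s: 40.58
tool_pos: [0.6161, 0.0604, 0.2686]
tool_rot: [180.0, 0.2, 172.5]
force: [0.5, -0.7, -0.1]
grip_width: 0.0088
grasp_force: 35.0
```

It is already 3 mm below the expected contact height with no force, so the key is entering. I continue.

Call:
{"fn": "servo_tool", "kwargs": {"plan": [{"xyz": [0,0,0.2],"twist": [0,0,0],"jaw": 1},{"xyz": [0,0,0.4],"twist": [0,0,0],"jaw": 1},{"xyz": [0,0,0.6],"twist": [0,0,0],"jaw": 1},{"xyz": [0,0,0.8],"twist": [0,0,0],"jaw": 1},{"xyz": [0,0,0.8],"twist": [0,0,0],"jaw": 1},{"xyz": [0,0,0.8],"twist": [0,0,0],"jaw": 1}]}}

```text
time_s: 41.08
tool_pos: [0.6164, 0.0604, 0.2603]
tool_rot: [180.0, 0.2, 172.5]
force: [3.8, -0.0, -3.4]
grip_width: 0.0089
grasp_force: 35.0
```

Call:
{"fn": "servo_tool", "kwargs": {"plan": [{"xyz": [-0.05,0,0.1],"twist": [0,0,0],"jaw": 1},{"xyz": [-0.05,0,0.3],"twist": [0,0,0],"jaw": 1},{"xyz": [-0.05,0,0.5],"twist": [0,0,0],"jaw": 1},{"xyz": [-0.05,0,0.65],"twist": [0,0,0],"jaw": 1},{"xyz": [-0.05,0,0.75],"twist": [0,0,0],"jaw": 1},{"xyz": [-0.05,0,0.75],"twist": [0,0,0],"jaw": 1},{"xyz": [-0.05,0,0.75],"twist": [0,0,0],"jaw": 1}]}}

```text
time_s: 41.67
tool_pos: [0.6167, 0.0604, 0.2535]
tool_rot: [180.0, 0.2, 172.5]
force: [0.7, -1.0, 4.2]
grip_width: 0.0087
grasp_force: 35.0
```

Call:
{"fn": "servo_tool", "kwargs": {"plan": [{"xyz": [0,0,0.1],"twist": [0,0,0],"jaw": 1},{"xyz": [0,0,0.2],"twist": [0,0,0],"jaw": 1},{"xyz": [0,0,0.2],"twist": [0,0,0],"jaw": 1},{"xyz": [0,0,0.2],"twist": [0,0,0],"jaw": 1}]}}

```text
time_s: 42.0
tool_pos: [0.6168, 0.0602, 0.2534]
tool_rot: [179.9, 0.2, 172.5]
force: [-5.5, -0.7, 14.9]
grip_width: 0.0091
grasp_force: 35.0
```

```bash
python3 - <<'E'
from h import *
p,r=pose();print(p,r,st()['force'],st()['wrist_torque'],st()['qpos'])
E
```

```text
[0.61681223 0.06023902 0.25339854] [179.92580113   0.20009434 172.51100487] [-5.50818088 -0.71950842 14.87728884] [-0.13139474  0.98985707  0.02256817] [-23.50818014  21.69866482  18.92477348  98.19044534  -7.8946434
  61.2001921   80.46920668]
```

Fully home: a firm stop at the expected height. Next I turn clockwise about the switch axis, 2 mm along the tool's −x.

Call:
{"fn": "servo_tool", "kwargs": {"plan": [{"xyz": [0,0,-0.1],"twist": [0,0,0],"jaw": 1},{"xyz": [0,0.03,-0.1],"twist": [0,0,7],"jaw": 1},{"xyz": [-0.01,0.05,-0.1],"twist": [0,0,14],"jaw": 1},{"xyz": [-0.01,0.07,-0.1],"twist": [0,0,21],"jaw": 1},{"xyz": [-0.02,0.09,-0.1],"twist": [0,0,28],"jaw": 1},{"xyz": [-0.04,0.11,-0.1],"twist": [0,0,35],"jaw": 1},{"xyz": [-0.05,0.13,-0.1],"twist": [0,0,42],"jaw": 1},{"xyz": [-0.07,0.15,-0.1],"twist": [0,0,49],"jaw": 1},{"xyz": [-0.09,0.17,-0.1],"twist": [0,0,56],"jaw": 1},{"xyz": [-0.1,0.17,-0.1],"twist": [0,0,60],"jaw": 1}]}}

```text
time_s: 42.83
tool_pos: [0.6182, 0.0619, 0.2535]
tool_rot: [179.8, 0.1, 112.2]
force: [-1.9, -1.3, 8.3]
grip_width: 0.0087
grasp_force: 35.0
```

```bash
python3 - <<'E'
from h import *
p,r=pose();print(p,r,st()['force'],st()['wrist_torque'],st()['grip_width'])
E
```

```text
[0.61822762 0.06187096 0.25345713] [1.79759679e+02 6.67037169e-02 1.12202049e+02] [-1.88486006 -1.27813359  8.34800704] [-0.14751666  0.2601696   0.019928  ] 0.008741703861420074
```

Call:
{"fn": "servo_tool", "kwargs": {"plan": [{"xyz": [0,0,0],"twist": [0,0,3],"jaw": 1},{"xyz": [0,0.01,0],"twist": [0,0,6],"jaw": 1},{"xyz": [0,0.02,0],"twist": [0,0,9],"jaw": 1},{"xyz": [0,0.02,0],"twist": [0,0,9],"jaw": 1},{"xyz": [0,0.02,0],"twist": [0,0,9],"jaw": 1}]}}

```text
time_s: 43.25
tool_pos: [0.6185, 0.062, 0.2534]
tool_rot: [179.7, 0.0, 103.5]
force: [-0.4, -0.4, 9.3]
grip_width: 0.009
grasp_force: 35.0
```

```bash
python3 - <<'E'
from h import *
p,r=pose();print(p,r,st()['force'],st()['wrist_torque'],st()['grip_width'])
E
```

```text
[0.61848246 0.06195771 0.25343919] [1.79735996e+02 2.88345820e-02 1.03508081e+02] [-0.39502442 -0.38158306  9.33718404] [-0.16311441  0.26731457 -0.02950468] 0.00902277625533348
```

Call:
{"fn": "servo_tool", "kwargs": {"plan": [{"xyz": [0,0,0],"twist": [0,0,2],"jaw": 1},{"xyz": [0,0.01,0],"twist": [0,0,4],"jaw": 1},{"xyz": [0,0.01,0],"twist": [0,0,5],"jaw": 1},{"xyz": [0,0.01,0],"twist": [0,0,5],"jaw": 1},{"xyz": [0,0.01,0],"twist": [0,0,5],"jaw": 1}]}}

```text
time_s: 43.67
tool_pos: [0.6185, 0.0621, 0.2535]
tool_rot: [179.7, 0.0, 98.6]
force: [-0.8, -0.7, 9.0]
grip_width: 0.0085
grasp_force: 35.0
```

```bash
python3 - <<'E'
from h import *
p,r=pose();print(p,r,st()['force'],st()['wrist_torque'],st()['grip_width'])
E
```

```text
[0.61854522 0.0620822  0.25345713] [1.79741483e+02 8.29643546e-03 9.85649875e+01] [-0.75024284 -0.74196555  8.96176353] [-0.19623437  0.2933433   0.20891521] 0.00854726546914217
```

The torque about z rose from about 0.03 to 0.21 N m, so the end stop is reached. I release and retreat upward.

Call:
{"fn": "servo_tool", "kwargs": {"plan": [{"xyz": [0,0,-0.05],"twist": [0,0,0],"jaw": 1},{"xyz": [0,0,-0.05],"twist": [0,0,0],"jaw": 0.6},{"xyz": [0,0,-0.05],"twist": [0,0,0],"jaw": 0.6},{"xyz": [0,0,-0.05],"twist": [0,0,0],"jaw": 0.6},{"xyz": [0,0,-0.05],"twist": [0,0,0],"jaw": 0.6},{"xyz": [0,0,-2],"twist": [0,0,0],"jaw": 0.6},{"xyz": [0,0,-5],"twist": [0,0,0],"jaw": 0.6},{"xyz": [0,0,-9],"twist": [0,0,0],"jaw": 0.6},{"xyz": [0,0,-12],"twist": [0,0,0],"jaw": 0.6},{"xyz": [0,0,-12],"twist": [0,0,0],"jaw": 0.6}]}}

```text
time_s: 44.5
tool_pos: [0.6195, 0.0616, 0.3789]
tool_rot: [179.2, -0.0, 98.5]
force: [1.1, -0.2, 0.7]
grip_width: 0.0349
grasp_force: 0.0
```

```bash
python3 - <<'E'
from h import *
p,r=pose();R=Ro.from_euler('xyz',r,degrees=True);print(p,r,st()['force'])
snap('wrist');g=cv2.cvtColor(ld('wrist')['img'],cv2.COLOR_BGR2GRAY)
u,v=px('wrist',(.6186,.0607,.1)).astype(int);print(u,v)
m=(g[v-45:min(v+45,238),u-60:u+60]<45).astype(np.uint8);n,l,s,c=cv2.connectedComponentsWithStats(m)
for i in range(1,n):
    if s[i,4]>40:
        ys,xs=np.where(l==i);rect=cv2.minAreaRect(np.c_[xs,ys].astype(np.float32));print(s[i],rect)
        pts=np.array([w('wrist',x+u-60,y+v-45,.1)[:2] for x,y in cv2.boxPoints(rect)]);print(pts)
snap('top')
# scoop & strays check
brown('top',(262,235,345,275),.014)
im=ld('top')['img'];gg=cv2.cvtColor(im,cv2.COLOR_BGR2GRAY)
n,l,s,c=cv2.connectedComponentsWithStats((gg[195:275,360:430]>150).astype(np.uint8)*1)
print('mat dark',[ (s[i],w('top',*(c[i]+[360,195]),.003)[:2]) for i in range(1,n) if 300<s[i,4]<3000])
m=(gg[195:275,360:430]<50).astype(np.uint8);n,l,s,c=cv2.connectedComponentsWithStats(m);print('dark',[s[i] for i in range(1,n) if s[i,4]>100])
for rr in range(200,272,4):print(rr,' '.join('%3d'%x for x in gg[rr,364:424:3]))
E
```

```text
[0.61950707 0.06158498 0.37892225] [ 1.79208924e+02 -2.93113383e-02  9.85022895e+01] [ 1.07129327 -0.22334667  0.69497905]
273 212
[ 56  22  11  39 155] ((60.63595962524414, 41.177528381347656), (38.30287551879883, 8.438010215759277), 84.5596694946289)
[[0.6108 0.0813]
 [0.618  0.0831]
 [0.6265 0.0484]
 [0.619  0.0465]]
mat dark []
dark [array([ 12,  17,  44,  54, 636], dtype=int32), array([ 44,  16,   9,  27, 121], dtype=int32)]
200 201 175 162 179 186 155 172 186 185 162 178 176 178 207 208 200 180 194 211 215
204 207 150 160 144 158 145 151 202 201 183 181 172 196 198 210 213 205 209 203 202
208 184 133 142 122 110 114  91  85 127 191 200 135 160 184 194 174 178 204 215 218
212 188 142 156  54  49 144 202 204 211 210 194 118 131  52  39  37 135 188 204 202
216 207 189 114  23  26  96 200 210 210 210 201 123 111  92  39  37 105 177 180 198
220 166 198 202  43  23  65 172 213 210 211 210 144 101 118  38  38  94 192 181 184
224 205 209 196  53  25  41 132 213 212 211 210 174 105 115  41  38  81 186 182 183
228 192 202 174  84  28  26  96 202 214 212 211 143 112 113 105  40  66 207 209 209
232 201 193 196  89  34  24  62 174 214 220 226 168 130  96 115  87  47 191 218 223
236 188 185 192 120  37  23  38  84 219 236 238 229 141 113  85 137  43 161 215 223
240 180 179 195 162  39  29  23  66 153 234 239 237 161 130  91 131  76 157 220 223
244 205 207 207 160  38  36  22  42  90 224 237 239 222 135 113  90 144 109 175 177
248 211 217 203 180  47  34  26  22  68 172 233 234 198 133 128  88 147  81 121 125
252 217 215 209 203  54  35  35  24  47 101 166 133 130 112 115 129 144  94 144 134
256 220 220 219 218  83  37  39  36  30  72 153 138 141 114  73  43  40  49 130 137
260 221 221 217 220 113  38  40  37  37  39  44  46  38  36  39  36  39  40 118 134
264 220 222 221 222 133  37  37  39  37  43  50  61  73  81 109  99  79  88 120 130
268 226 224 224 225 210 191 200 213 221 222 224 227 228 227 227 187 133 138 137 130
```

```bash
python3 - <<'E'
from h import *
g=np.array([.482,-.3414]);a=np.radians(20.3);X=np.array([np.cos(a),np.sin(a)]);Y=np.array([-X[1],X[0]])
for n,x,y,z in(('backL',-.035,.029,.067),('backR',-.035,-.029,.067),('lipL',.099,.029,.046),('lipR',.099,-.029,.046)):print(n,px('top',(*(g+x*X+y*Y),z)))
for q in((.5737,-.3871),(.4195,-.4038),(.4086,-.2891),(.5627,-.2724)):print('mat',px('top',(*q,.003)))
gg=cv2.cvtColor(ld('top')['img'],cv2.COLOR_BGR2GRAY)
for rr in range(204,260,4):
    x=np.where(gg[rr,364:424]>195)[0]+364;print(rr,x[(x>376)&(x<412)][:1],x[(x>376)&(x<412)][-1:])
E
```

```text
backL [394.  256.8]
backR [413.8 249.7]
lipL [375.9 211.5]
lipR [395.3 204.6]
mat [410.7 209.6]
mat [416.7 263.1]
mat [376.7 266.4]
mat [371.  212.9]
204 [385] [411]
208 [392] [394]
212 [382] [393]
216 [382] [394]
220 [383] [395]
224 [384] [396]
228 [385] [395]
232 [386] [396]
236 [388] [398]
240 [389] [399]
244 [391] [400]
248 [392] [400]
252 [] []
256 [] []
```

```bash
python3 -c "
from cell import env
print(env.sign_off())"
```

```text
the job is handed in; nothing more can be done
None
```

The job is handed in: all eight pellets are in the hopper, the empty scoop is upright on its mat, the lid is on and seated at the expected height, and the key is fully home and turned clockwise to its end stop at run; the hand-in gave no verdict.

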